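Shut the stall's display case

ROBOT

A 7-joint arm with a two-finger parallel gripper is mounted at the origin on the work surface. World frame = base frame: x ahead of the robot, y to its left, z up, the work surface at z = 0. Lengths are in m, angles in rad, forces in N, time in s.
With the tool pointing down it reaches from about 0.4 to 0.85 m from the base axis. Payload 4.5 kg.
Tool frame: the origin (TCP) lies midway between the tips of the shut fingers; the grasp point (between the pads) lies 19 mm behind it; z points along the fingers, y is the direction in which the jaws open and shut (so a half turn about z gives the same grasp; the last joint's range is limited). The gripper opens to 88 mm and grips with 3 to 60 N. Pads are 18 mm wide; open, the fingers measure 123 mm over their backs; the gripper's body (75 mm by 187 mm) begins 45 mm behind the grasp point.
Start: joints at [-1.237, 0.689, -0.195, 1.565, 0.157, 0.902, -0.215], TCP at [0.185, 0.597, 0.21] pointing down, gripper open.
Joint ranges: [-3.01, 3.01], [-0.46, 2.08], [-1.47, 1.51], [0.13, 2.56], [-1, 4.14], [0.04, 2.09], [-2.66, 2.66]. Speed limits (rad/s): [2.57, 2.57, 3.14, 3.14, 3.14, 3.14, 3.14].

INTERFACE

Orientations are given as a unit quaternion [x, y, z, w].
In Python, from plant import r, viewer gives the robot as it stands.
- The arm moves only by the tool play_rows, never from a script. Its argument "commands" is a list of rows, each an object with "delta_rot": the turn, a rotation vector about the tool's x, y, z normalised to -1 to 1, where 1 is pi rad, a list of three; "travel": the shift along the tool's x, y, z normalised to -1 to 1, where 1 is 15 cm, a list of three; "gripper": the opening, from -1 (shut) to 1 (fully open). In form: [{"delta_rot": [wx, wy, wz], "travel": [x, y, z], "gripper": gripper}, ...]. A call has 1 to 12 rows; each row is the pose to reach, as a shift and turn from the pose commanded when the call began, along the tool's axes at that moment, turning the shorter way round; what a row does not reach only later rows make up. A row lasts 1/8 s, in which the tool goes at most 62.5 mm and 10.7 degrees, less where a joint would pass 70% of its speed; a pose out of reach is approached as far as the arm can. A call with a number of a shift or a turn outside -1 to 1 is refused whole. A call with a gripper value outside its range is refused whole. The fingers move at their own pace and stop on an object; "force" is the grip in N (left out, the last holds). Time passes only in rows, so rows that repeat a pose let the fingers close. It gives the time, the measured TCP pose, the force and the opening at its end, in the units of the state.
- r.get_state(): the state, without advancing time (a new reading comes with each control period).
- viewer.snapshot(name): name is "scene" or "side" or "wrist"; returns a dict with "color" (420x560x3 uint8, red, green, blue), "z_map" (420x560 float32, m along the optical axis (not along the pixel's ray), 0 where there is no reading), "fx", "fy", "cx", "cy" (pixels), "origin" and "attitude" of the camera in the world. Camera axes: x right, y up, looking along -z (the intrinsics and any distortion apply to the point x, -y, -z); pixel columns grow to the right and rows downward; lengths in m; the calibration is good to about 2 mm. The wrist camera is an equidistant fisheye: a pixel r from the principal point sees the ray r / f radians off the axis. A picture is of the moment at which its call begins.
- r.finish_job(): hands the job in, once; it reports no verdict.
Trained networks look in the newest picture that a camera, given by its name, has taken for a name from the list of things; names that differ only in an ending like _2 or _b are one class to them, and where a whole thing is asked for, a point or a joint stands for the part that bears it (a point fixed in the world has none). Each returns a list of dicts, best first, with "conf" (0 to 1); they miss things now and then, are a little off and sometimes report something else, mostly with a low value. They report only what shows in the picture. A call takes as long as a camera call. They do not tell look-alikes from the thing itself.
- viewer.outline_of(camera, label): "pixels" (420x560 bool, what is visible of it) and "at" ([column, row] in pixels, amid what is visible of it).
- viewer.pinpoint(camera, label): "at" ([column, row] in pixels: a listed point, or the origin of a listed thing).
The state is a dict: "clock": time; "q": joint angles; "qd": joint speeds; "joint_torque": joint torques, N m; "tool_pos": TCP position; "eef_rot": TCP orientation; "contact_force": force on the tool from outside, world axes, zero at the start; "moment": the same for the moment, N m; "opening": opening from 0.0 (shut) to 1.0 (fully open).
Only numpy, scipy, OpenCV 4.12 (cv2) and the standard library are available. Lean on these libraries where they do the work, as an engineer would, in place of code of your own. Each camera call takes 0.05 s, during which the arm holds its last target. There are 200 camera calls.

TASK

The display case on the stall has been left open with a cardboard carton sticking out of its doorway. Push the carton back inside, upright and clear of the door's track, then slide the door fully shut until its sprung catch holds it against the frame. Do not slam or force the door, and leave the other goods as they are.

Things in the scene. Friction and masses are not known exactly. Their poses are not given: they have to be found in the camera images.
- case: Fixed countertop display case, 460 mm wide, 280 deep, 300 high: grey 80 mm plinth whose top is its inner floor, aluminium posts and rails, glass top, front and ends. Origin: centre of its underside. x points into it from the serving side (towards the robot), y left along the door track, z up. Serving side: fixed white panel on the right, doorway on the left. Inside, stock stands near the front glass.
- doorway (a point): On the case's floor (80 mm over the table), middle of the 200 mm wide doorway, in the mid-plane of the sliding door's track, which is flush with the floor; 13 mm in from the plinth's near edge. Axes as the case's; the left post's face is at y = +100 mm, with a closing jamb before it. Top rail: underside 205 mm over the floor, near face 5 mm on the robot's side. Front glass at x = 256 mm; stock stands from x = 145 mm on.
- door (a joint): White sliding door, 206 mm wide, 203 high, 6 thick, 0.4 to 0.8 kg, outside the fixed panel: metres that it stands open, counted from the left post's face. It closes to the left (+y), starts 150 to 165 mm open, and stops solidly on the closing jamb (see buffer), so 0 to 28 mm short of the post. Track drag 1 to 2 N. More than 40 N on the door is forcing it, more than 0.35 m/s slamming it.
- buffer (a joint): Two rubber buffers in the closing jamb, an aluminium channel that stands 0 to 28 mm out of the left post (fitted differently each time): metres they are pressed in, 0 free, 12 mm with the door on its stop. The last 25 mm, with buffers and the ramp of a sprung catch, take up to 13 N. The catch snaps in 2 mm before the stop and holds the door there (buffers at 10 mm); let go earlier and the door is pushed back.
- pull (a point): Middle of the door's pull, an upright aluminium flange on the robot's side of the door, 60 mm from its leading (left) edge: 100 mm high (this point 140 mm over the case's floor), 5 mm thick along the track, 9 mm bead on its outer edge; it stands out 33 mm from the door's face, this point 15 mm out. Axes as the case's. Free to its right: it can be pushed left by fingers from the robot's side and above.
- carton_mid (a point): Middle of the loose brown cardboard carton with a paper tape strip, 90 mm long (its x), 70 wide (its y), 60 high, 0.2 to 0.6 kg. It lies on the case's floor in the doorway, within 0.12 rad of square to the case, its near end 20 to 45 mm out past the door's track; the door cannot pass it.
- jar_mid (a point): Middle of a closed jar, 50 mm across, 70 high, standing in the case near the front glass. Bystander.
- relay_mid (a point): Middle of a black unit with a metal band, 40 x 55 x 65 mm high, in the case near the front glass. Bystander.
- tin_mid (a point): Middle of a small metal tin, 50 x 60 x 45 mm high, in the case near the front glass. Bystander.
- tape_mid (a point): Middle of a roll of tape, 96 mm across, 25 high, lying on the case's top. Bystander.
- reader_mid (a point): Middle of a grey card reader with keys, 130 x 70 x 22 mm, lying on the case's top. Bystander.
- mug_mid (a point): Middle of a white mug, 80 mm across, 90 high, on the table to the left. Bystander.
- cells_mid (a point): Middle of a yellow box of cells, 90 x 60 x 50 mm high, on the table to the right. Bystander.
- driver_grip (a point): Handle of a screwdriver lying on the table to the right. Bystander.
There are look-alikes about, which are no part of the job. What is shaped like the part that bears carton_mid but turquoise is not meant.

How it is judged:
By the outcome, as a careful person would: the job done as asked, in the order asked, and still so for the second after the job is handed in, with the robot touching nothing.
It also fails if it takes over 45 s, if anything falls off the work surface, if the arm or the gripper's body presses on something with over 40 N, if the wrist force passes 120 N, or if a joint passes its speed limit or range.

## Working session

There is one attempt and no reset: what is moved stays moved. The work goes in short steps, Python scripts to look and compute and a tool call to move; the robot and the scene stay as the last step left them, time stands still between calls to the robot, and variables do not carry over. Pictures are saved under pics/ and viewed, about 8 in all and at most 12, crops included, and the job is handed in when it is done.

Besides the shell and the picture viewer there is one more tool, called after "Request:" as a command line: name --argument value ..., lists and objects as JSON in quotes. play_rows: Moves the arm, as the interface text tells. Its arguments: {"type":"object","properties":{"commands":{"type":"array","items":{"type":"object","properties":{"delta_rot":{"type":"array","items":{"type":"number","minimum":-1,"maximum":1}},"travel":{"type":"array","items":{"type":"number","minimum":-1,"maximum":1}},"gripper":{"type":"number"}}}},"force":{"type":"number"}},"required":["commands"]}

```bash
mkdir -p pics; cat > h.py <<'E'
import numpy as np, cv2, sys
from scipy.spatial.transform import Rotation as R
sys.path.insert(0,'.')
from plant import r, viewer
def att(s):
    a=np.array(s['attitude'],float)
    return a if a.shape==(3,3) else R.from_quat(a).as_matrix()
def world(s,uv,z=None,plane=None):
    u,v=int(round(uv[0])),int(round(uv[1]))
    z=s['z_map'][v,u] if z is None else z
    p=np.array([(uv[0]-s['cx'])/s['fx']*z,-(uv[1]-s['cy'])/s['fy']*z,-z])
    return att(s)@p+np.array(s['origin'])
def cloud(s):
    v,u=np.mgrid[0:420,0:560]; z=s['z_map']
    p=np.stack([(u-s['cx'])/s['fx']*z,-(v-s['cy'])/s['fy']*z,-z],-1)
    return p@att(s).T+np.array(s['origin'])
def save(s,n): cv2.imwrite('pics/'+n+'.png',cv2.cvtColor(s['color'],cv2.COLOR_RGB2BGR))
E
python3 - <<'E'
from h import *
st=r.get_state(); print({k:np.round(v,3) for k,v in st.items()})
ims=[]
for c in ['scene','side']:
    s=viewer.snapshot(c); ims.append(s['color']); print(c,[np.round(s[k],3) for k in('fx','fy','cx','cy','origin','attitude')])
    np.savez(f'{c}0.npz',**s)
    for l in ['case','doorway','pull','carton_mid','door','tape_mid','reader_mid','jar_mid']:
        try:
            for d in viewer.pinpoint(c,l)[:3]: print(l,round(d['conf'],2),np.round(d['at']),np.round(world(s,d['at']),3))
        except Exception as e: print(l,e)
    save(s,c+'0')
E
```

```text
{'clock': np.float64(0.0), 'q': array([-1.237,  0.69 , -0.195,  1.566,  0.157,  0.903, -0.215]), 'qd': array([ 0.   ,  0.   ,  0.001,  0.   , -0.   , -0.001, -0.001]), 'joint_torque': array([ 1.0000e-03, -5.2756e+01, -1.2670e+00, -1.5343e+01, -5.3000e-02,
        7.0000e-03,  0.0000e+00]), 'tool_pos': array([0.184, 0.596, 0.209]), 'eef_rot': array([ 0.149,  0.989, -0.001, -0.   ]), 'contact_force': array([-0.576, -0.354,  0.975]), 'moment': array([ 0.051, -0.01 ,  0.082]), 'opening': np.float64(1.003)}
scene [np.float64(455.095), np.float64(455.095), np.float64(284.167), np.float64(204.704), array([ 0.962, -0.215,  1.493]), array([0.139, 0.085, 0.527, 0.834])]
pull 0.46 [246. 200.] [ 0.54  -0.126  0.3  ]
carton_mid 0.97 [369. 234.] [0.734 0.203 0.064]
carton_mid 0.81 [244. 182.] [ 0.391 -0.088  0.056]
carton_mid 0.68 [350. 191.] [0.577 0.221 0.061]
door it knows: carton_mid, case, cells_mid, doorway, driver_grip, jar_mid, mug_mid, pull, reader_mid, relay_mid, tape_mid, tin_mid
tape_mid 0.74 [226. 265.] [ 0.684 -0.249  0.3  ]
reader_mid 0.59 [303. 242.] [ 0.721 -0.039  0.32 ]
reader_mid 0.16 [223. 265.] [ 0.681 -0.256  0.3  ]
side [np.float64(486.099), np.float64(486.099), np.float64(290.952), np.float64(210.705), array([0.142, 0.033, 1.52 ]), array([-0.103,  0.122,  0.741, -0.652])]
doorway 0.86 [284. 231.] [ 0.537 -0.008  0.141]
pull 0.63 [324. 227.] [ 0.499 -0.11   0.271]
carton_mid 0.89 [210. 191.] [0.72  0.211 0.067]
carton_mid 0.86 [284. 227.] [ 0.549 -0.008  0.145]
carton_mid 0.85 [210. 241.] [0.555 0.222 0.062]
door it knows: carton_mid, case, cells_mid, doorway, driver_grip, jar_mid, mug_mid, pull, reader_mid, relay_mid, tape_mid, tin_mid
tape_mid 0.89 [366. 149.] [ 0.697 -0.256  0.302]
reader_mid 0.83 [285. 150.] [ 0.713 -0.034  0.319]
```

```bash
python3 - <<'E'
import cv2
a=cv2.imread('pics/scene0.png')
cv2.imwrite('pics/scene0b.png',cv2.resize(a,(800,600)))
b=cv2.imread('pics/side0.png')[100:310,160:440]
cv2.imwrite('pics/side0b.png',cv2.resize(b,(800,600),interpolation=2))
E
```

```text
(no output)
```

View pics/scene0b.png

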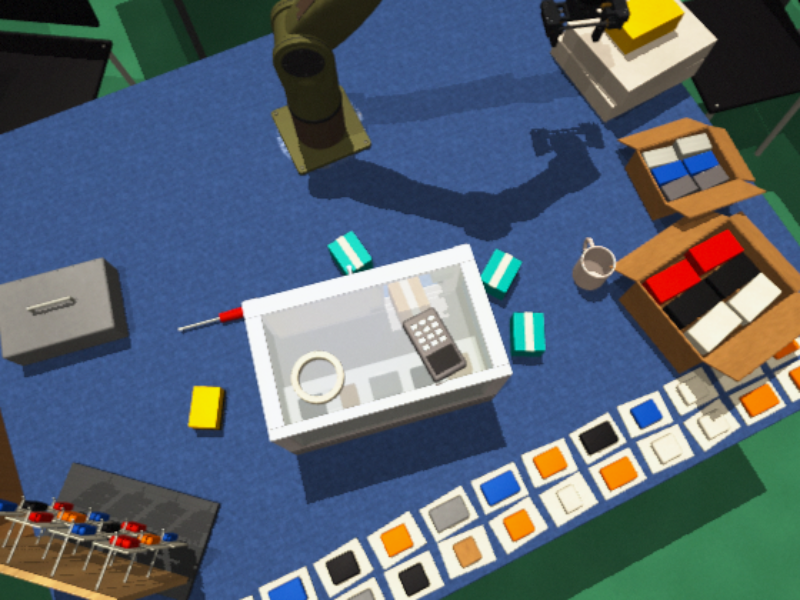

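View pics/side0b.png

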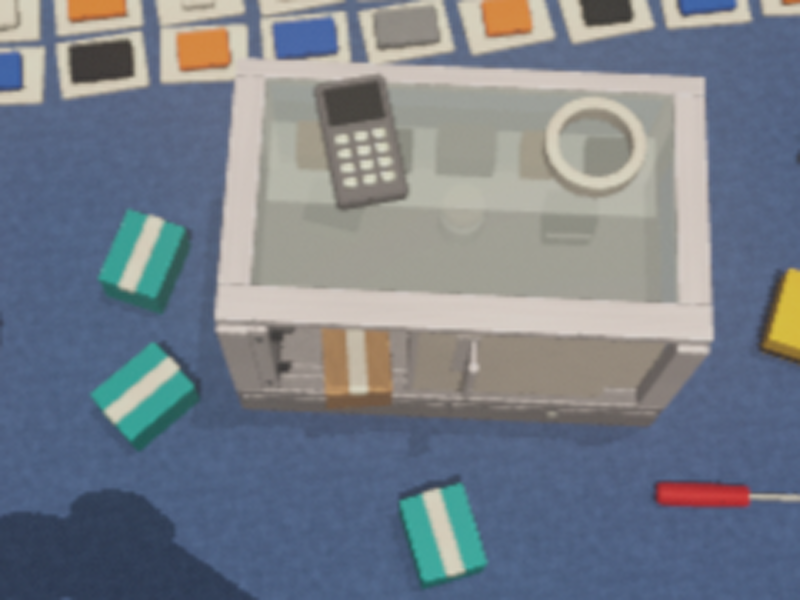

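The brown carton in the doorway is at about (357,365) in the side crop. The turquoise look-alikes are on the table at (143,258), (145,393) and (443,533), so they are excluded. The pull is at (474,355) and the jamb with its buffers at (275,350). Next I fit the case pose.

```bash
cat > m.py <<'E'
from h import *
def fit(s):
    P=cloud(s).reshape(-1,3)
    k=(abs(P[:,2]-0.30)<0.006)&(P[:,0]>0.4)&(P[:,0]<0.95)&(abs(P[:,1]+0.1)<0.35)
    (c,wh,a)=cv2.minAreaRect((P[k][:,:2]*1000).astype(np.float32))
    return np.array(c)/1000,wh,a,k.sum()
if __name__=='__main__':
    for c in ['scene','side']:
        s=dict(np.load(c+'0.npz')); print(c,fit(s))
    # side: doorway line samples: rows through carton, pull
    import numpy as np
    s=dict(np.load('side0.npz'));c,wh,a,_=fit(s)
    th=np.deg2rad(a if wh[0]<wh[1] else a-90)
    print('th',th)
    P=cloud(s)
    C=P.copy(); d=P[...,:2]-c
    C[...,0]=d[...,0]*np.cos(th)+d[...,1]*np.sin(th); C[...,1]=-d[...,0]*np.sin(th)+d[...,1]*np.cos(th)
    col=s['color'].astype(int)
    m=(col[...,0]>col[...,2]+30)&(abs(C[...,2]-0.14)<0.006)&(C[...,0]<0)&(abs(C[...,1])<.25)
    pts=(C[m][:,:2]*1000).astype(np.float32); print('carton top',m.sum(),pts.min(0),pts.max(0),cv2.minAreaRect(pts))
    m=(C[...,0]<-0.145)&(C[...,0]>-0.19)&(C[...,2]>0.15)&(C[...,2]<0.285)&(abs(C[...,1])<.2)
    v,u=np.nonzero(m); 
    for q in np.c_[u,v][::max(1,len(u)//25)]: print(q,np.round(C[q[1],q[0]]*1000),s['color'][q[1],q[0]])
E
python3 m.py
```

```text
scene (array([ 0.65215485, -0.12866431]), (460.94500732421875, 274.1220397949219), 80.18510437011719, np.int64(14580))
side (array([ 0.65725879, -0.12867245]), (461.6597595214844, 276.945068359375), 80.22315216064453, np.int64(13614))
th -0.17063818526324656
carton top 413 [-161.2853    63.72541] [-89.24281 137.93411] ((-122.71224212646484, 100.26878356933594), (72.91266632080078, 69.50623321533203), 6.337198734283447)
[325 222] [-148.  -11.  275.] [179 169 163]
[325 223] [-148.  -12.  267.] [182 172 165]
[325 224] [-152.  -12.  269.] [184 174 167]
[325 225] [-154.  -12.  269.] [185 174 167]
[324 226] [-158.   -9.  271.] [142 132 127]
[323 227] [-150.   -9.  234.] [116 109 104]
[325 227] [-162.  -12.  274.] [197 188 184]
[323 228] [-152.   -9.  233.] [127 119 114]
[325 228] [-164.  -12.  272.] [206 196 190]
[323 229] [-164.   -7.  261.] [121 114 110]
[325 229] [-166.  -12.  269.] [199 190 183]
[322 230] [-145.   -9.  188.] [114 105  99]
[324 230] [-167.  -10.  264.] [141 133 127]
[326 230] [-166.  -16.  261.] [161 152 145]
[323 231] [-167.   -8.  253.] [115 108 103]
[325 231] [-169.  -13.  260.] [138 130 125]
[323 232] [-167.   -9.  245.] [118 111 106]
[325 232] [-167.  -14.  246.] [135 126 120]
[323 233] [-168.   -9.  237.] [120 112 107]
[325 233] [-166.  -15.  232.] [135 126 120]
[323 234] [-167.  -10.  224.] [123 116 111]
[322 235] [-168.   -8.  216.] [117 110 104]
[324 235] [-167.  -13.  215.] [134 126 121]
[323 236] [-169.  -11.  212.] [130 123 117]
[321 237] [-163.   -7.  180.] [127 119 113]
[323 237] [-167.  -12.  192.] [131 123 119]
[321 238] [-165.   -8.  175.] [140 132 126]
[323 238] [-168.  -13.  187.] [133 125 120]
[323 239] [-167.  -14.  173.] [136 128 123]
```

```bash
cat > p.py <<'E'
# usage: plan(case xyz target, alpha below horizontal, roll deg) from commanded pose kept in cmd.json
from h import *
import json,os
C0=np.array([0.655,-0.1287,0.]); RC=R.from_euler('z',-0.1708)
def tow(p): return RC.apply(p)+C0
def toc(w): return RC.inv().apply(np.asarray(w)-C0)
def orient(al,roll):
    a=np.deg2rad(al); z=[np.cos(a),0,-np.sin(a)]; y=np.array([0,1,0.]); x=np.cross(y,z)
    return RC*R.from_matrix(np.array([x,y,z]).T)*R.from_euler('z',roll,degrees=True)
def get():
    if os.path.exists('cmd.json'):
        d=json.load(open('cmd.json')); return np.array(d['p']),R.from_quat(d['q'])
    return np.array([.185,.597,.21]),R.from_quat(r.get_state()['eef_rot'])
def put(travel,rot):
    p,q=get(); p=p+q.apply(np.array(travel)*.15); q=q*R.from_rotvec(np.array(rot)*np.pi)
    json.dump({'p':p.tolist(),'q':q.as_quat().tolist()},open('cmd.json','w')); 
def status():
    s=r.get_state(); p,q=get()
    print('t',round(float(s['clock']),2),'cmd',np.round(toc(p)*1e3,1),'meas',np.round(toc(s['tool_pos'])*1e3,1),'roterr',np.round(np.rad2deg((q.inv()*R.from_quat(s['eef_rot'])).magnitude()),2),'Fcase',np.round(RC.inv().apply(s['contact_force']),1),'q',np.round(s['q'],2))
def plan(pc,al,roll):
    p,q=get(); T=orient(al,roll)
    print('travel',np.round(q.inv().apply(tow(np.array(pc))-p)/.15,3),'rot',np.round((q.inv()*T).as_rotvec()/np.pi,3))
E
python3 - <<'E'
from p import *
s=viewer.snapshot('wrist'); st=r.get_state()
Q=R.from_quat(st['eef_rot'])
print('wrist cam in tool',Q.inv().apply(np.array(s['origin'])-st['tool_pos']), 'optical axis',Q.inv().apply(-att(s)[:,2]))
s=viewer.snapshot('scene')
for l in['mug_mid']:
  for d in viewer.pinpoint('scene',l)[:2]: print(l,d['conf'],world(s,d['at']))
for roll in(0,90,-90):
  plan((-.27,.1,.2),45,roll)
print(toc(st['tool_pos']))
E
```

```text
wrist cam in tool [ 0.06427308 -0.00044941 -0.17350375] optical axis [-2.57636262e-01 -1.15201152e-06  9.66241976e-01]
mug_mid 0.89 [0.65581184 0.45019082 0.00962425]
travel [-2.552 -3.267  0.066] rot [-0.016 -0.25  -0.039]
travel [-2.552 -3.267  0.066] rot [-0.204 -0.18   0.433]
travel [-2.552 -3.267  0.066] rot [ 0.186 -0.211 -0.51 ]
[-0.58698143  0.63533765  0.21026013]
```

```bash
python3 -c "
from p import *
plan((-.22,.1,.25),45,90)"
```

```text
travel [-2.882 -3.224 -0.267] rot [-0.204 -0.18   0.433]
```

Request:
play_rows --commands '[{"delta_rot": [0,0,0],"travel": [-0.3,-0.34,-0.05],"gripper": -1},{"delta_rot": [0,0,0],"travel": [-0.6,-0.67,-0.1],"gripper": -1},{"delta_rot": [0,0,0],"travel": [-0.9,-1,-0.15],"gripper": -1}]'

```text
clock: 1.32
tool_pos: [0.2636, 0.4263, 0.2313]
eef_rot: [0.149, 0.989, 0.0, 0.0]
contact_force: [1.4, -0.1, -0.1]
opening: 0.683
```

Request:
play_rows --commands '[{"delta_rot": [0,0,0],"travel": [-0.3,-0.34,-0.05],"gripper": -1},{"delta_rot": [0,0,0],"travel": [-0.6,-0.67,-0.1],"gripper": -1},{"delta_rot": [0,0,0],"travel": [-0.9,-1,-0.12],"gripper": -1}]'

```text
clock: 1.7
tool_pos: [0.342, 0.257, 0.2488]
eef_rot: [0.149, 0.989, 0.001, 0.001]
contact_force: [0.6, 0.1, -0.1]
opening: 0.34
```

Request:
play_rows --commands '[{"delta_rot": [0,0,0],"travel": [-0.3,-0.34,0],"gripper": -1},{"delta_rot": [0,0,0],"travel": [-0.6,-0.67,0],"gripper": -1},{"delta_rot": [0,0,0],"travel": [-0.9,-1,0],"gripper": -1},{"delta_rot": [0,0,0],"travel": [-0.9,-1,0],"gripper": -1}]'

```text
clock: 2.2
tool_pos: [0.427, 0.071, 0.2482]
eef_rot: [0.153, 0.988, -0.001, 0.001]
contact_force: [0.2, 0.4, 0.5]
opening: 0.004
```

```bash
python3 -c "
from p import *
put((-.9,-1,-.15),(0,0,0));put((-.9,-1,-.12),(0,0,0));put((-.9,-1,0),(0,0,0));status()
plan((-.22,.1,.25),45,90);plan((-.22,.1,.25),45,-90)"
```

```text
t 2.2 cmd [-246.8  134.2  251.5] meas [-258.6  158.   248.2] roterr 0.0 Fcase [0.1 0.4 0.5] q [-0.11  0.39 -0.23  2.06  0.14  0.7   0.83]
travel [-0.208 -0.201  0.011] rot [-0.205 -0.178  0.431]
travel [-0.208 -0.201  0.011] rot [ 0.184 -0.212 -0.512]
```

Request:
play_rows --commands '[{"delta_rot": [-0.05,-0.045,0.108],"travel": [-0.21,-0.2,0.01],"gripper": -1},{"delta_rot": [-0.103,-0.089,0.216],"travel": [-0.21,-0.2,0.01],"gripper": -1},{"delta_rot": [-0.205,-0.178,0.431],"travel": [-0.21,-0.2,0.01],"gripper": -1},{"delta_rot": [-0.205,-0.178,0.431],"travel": [-0.21,-0.2,0.01],"gripper": -1},{"delta_rot": [-0.205,-0.178,0.431],"travel": [-0.21,-0.2,0.01],"gripper": -1},{"delta_rot": [-0.205,-0.178,0.431],"travel": [-0.21,-0.2,0.01],"gripper": -1},{"delta_rot": [-0.205,-0.178,0.431],"travel": [-0.21,-0.2,0.01],"gripper": -1},{"delta_rot": [-0.205,-0.178,0.431],"travel": [-0.21,-0.2,0.01],"gripper": -1},{"delta_rot": [-0.205,-0.178,0.431],"travel": [-0.21,-0.2,0.01],"gripper": -1},{"delta_rot": [-0.205,-0.178,0.431],"travel": [-0.21,-0.2,0.01],"gripper": -1},{"delta_rot": [-0.205,-0.178,0.431],"travel": [-0.21,-0.2,0.01],"gripper": -1}]'

```text
clock: 3.58
tool_pos: [0.4481, 0.0626, 0.3366]
eef_rot: [0.718, 0.62, 0.19, 0.255]
contact_force: [0.5, -0.7, -0.5]
opening: 0.005
```

```bash
python3 -c "
from p import *
put((-.21,-.2,.01),(-.205,-.178,.431));status()
plan((-.185,.1,.105),45,90);plan((-.19,.1,.18),45,90)
s=viewer.snapshot('wrist');save(s,'w1')"
```

```text
t 3.58 cmd [-219.7  100.2  250.1] meas [-236.4  153.3  336.6] roterr 8.44 Fcase [ 0.6 -0.6 -0.5] q [-1.55  0.34  1.37  2.46 -1.    0.04  0.55]
travel [-0.001 -0.521  0.847] rot [ 0. -0.  0.]
travel [-0.001 -0.19   0.471] rot [ 0. -0.  0.]
```

View pics/w1.png

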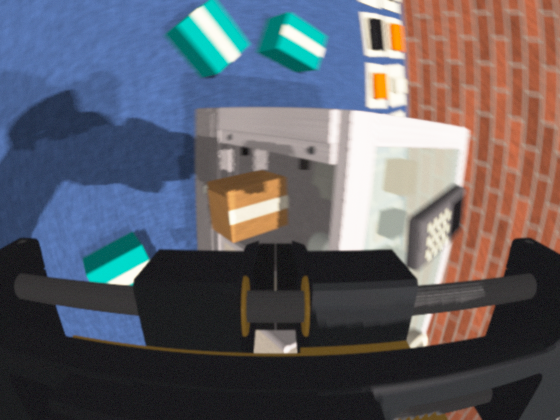

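The wrist view shows the brown carton at (250,205) and the jamb with its buffers at top left (230,150). The arm missed this pose because q5 and q6 are at their limits. I'll identify the kinematics so I can choose feasible postures.

```bash
cat > fk.py <<'E'
from h import *
import itertools
from scipy.optimize import least_squares
S=[([-1.237,.689,-.195,1.565,.157,.902,-.215],[.185,.597,.21],[.149,.989,-.001,0])]
def samples():
    import json,os
    L=json.load(open('samp.json')) if os.path.exists('samp.json') else []
    return S+L
AX='zyzyzyz'
def fko(q,sg,off):
    return [R.from_euler(a,s*x+o) for a,s,x,o in zip(AX,sg,q,off)]
def fk(q,sg,off,L):
    # L: (x,z) translation after each rotation, plus base z
    T=R.identity();p=np.array([0,0,L[0]])
    for i,Ri in enumerate(fko(q,sg,off)):
        T=T*Ri; p=p+T.apply([L[1+2*i],0,L[2+2*i]])
    return p,T
E
python3 - <<'E'
from fk import *
import json
st=r.get_state()
L=[(st['q'].tolist(),st['tool_pos'].tolist(),st['eef_rot'].tolist()),([-.11,.39,-.23,2.06,.14,.70,.83],[.427,.071,.2482],[.153,.988,-.001,.001])]
json.dump(L,open('samp.json','w'))
D=samples(); h=np.pi/2
best=[]
for sg in itertools.product([1,-1],repeat=7):
  if sg[1]<0: continue
  for o1 in (0,2*h):
   for o5 in(0,h,2*h,-h):
    off=[o1,0,0,0,o5,0,0]
    rel=[]
    for q,p,e in D:
        T=R.identity()
        for x in fko(q,sg,off): T=T*x
        rel.append((T.inv()*R.from_quat(e)))
    err=max((rel[0].inv()*x).magnitude() for x in rel[1:])
    best.append((err,sg,off,rel[0].as_rotvec().round(2)))
best.sort(key=lambda b:b[0])
for b in best[:8]: print(b)
E
```

```text
(0.005831045132852015, (-1, 1, -1, 1, -1, -1, -1), [0, 0, 0, 0, 3.141592653589793, 0, 0], array([ 0.  , -0.  , -1.57]))
(0.00583104513285203, (-1, 1, -1, 1, -1, 1, -1), [0, 0, 0, 0, 0, 0, 0], array([0.  , 0.  , 1.57]))
(0.31267804628257495, (1, 1, -1, 1, 1, 1, 1), [3.141592653589793, 0, 0, 0, 0, 0, 0], array([ 0.14, -0.29,  2.46]))
(0.312678046282575, (1, 1, -1, 1, 1, -1, 1), [3.141592653589793, 0, 0, 0, 3.141592653589793, 0, 0], array([-0.22, -0.11, -0.67]))
(0.5717147501134243, (1, 1, 1, 1, -1, -1, 1), [0, 0, 0, 0, 3.141592653589793, 0, 0], array([ 0.2 , -0.24,  2.35]))
(0.5717147501134245, (1, 1, 1, 1, -1, 1, 1), [0, 0, 0, 0, 0, 0, 0], array([-0.19, -0.16, -0.77]))
(0.984493950740195, (1, 1, -1, 1, 1, 1, 1), [0, 0, 0, 0, -1.5707963267948966, 0, 0], array([-0.87, -0.42,  0.34]))
(0.9844939507401951, (1, 1, -1, 1, 1, -1, 1), [0, 0, 0, 0, 1.5707963267948966, 0, 0], array([-0.57,  1.18, -2.49]))
```

```bash
cat >> fk.py <<'E'
SG=(-1,1,-1,1,-1,1,-1); OFF=[0,0,0,0,0,0,0]
def vecL(v):  # sh,x3,z3,x4,z5,x6,z7
    L=np.zeros(15); L[0]=v[0];L[5]=v[1];L[6]=v[2];L[7]=v[3];L[10]=v[4];L[11]=v[5];L[14]=v[6]; return L
V0=np.array([.267,.0525,.293,.0,.3425,.076,.27])
def fitL():
    D=samples()
    f=lambda v: np.r_[np.concatenate([fk(q,SG,OFF,vecL(v))[0]-p for q,p,_ in D]),3e-3*(v-V0)]
    return least_squares(f,V0)
lo=np.array([-3.01,-.46,-1.47,.13,-1,.04,-2.66])+.02; hi=np.array([3.01,2.08,1.51,2.56,4.14,2.09,2.66])-.02
def ik(p,T,v,q0,seeds=40):
    """list of (err, q) solutions; T = tool rotation"""
    L=vecL(v); Rr=R.from_euler('z',np.pi/2); rng=np.random.default_rng(0); out=[]
    for i in range(seeds):
        x0=np.clip(q0,lo+1e-3,hi-1e-3) if i==0 else rng.uniform(lo,hi)
        def f(q):
            pp,TT=fk(q,SG,OFF,L); return np.r_[pp-p,.3*((T.inv()*TT*Rr).as_rotvec()),1e-3*(q-q0)]
        s=least_squares(f,x0,bounds=(lo,hi)); out.append((np.linalg.norm(s.fun[:6]),s.x))
    return sorted(out,key=lambda o:round(o[0],3)*10+.001*np.abs(o[1]-q0).max())
E
python3 - <<'E'
from fk import *
s=fitL(); print(s.x.round(4), np.abs(s.fun[:9]).round(4))
v=s.x; np.save('v.npy',v)
from p import tow,orient
q0=np.array([-.11,.39,-.23,2.06,.14,.70,.83])
for al in(40,50,60):
  for roll in(0,90,-90):
    for pc in((-.19,.1,.11),(-.105,.1,.11)):
      o=ik(tow(np.array(pc)),orient(al,roll),v,q0,8)
      print(al,roll,pc,round(o[0][0],4),o[0][1].round(2))
E
```

```text
[ 0.1103 -0.2047  0.6769 -0.1707  0.149  -0.1336  0.5807] [0.0008 0.0022 0.01   0.0013 0.009  0.0098 0.0095 0.0179 0.0198]
40 0 (-0.19, 0.1, 0.11) 0.0831 [-0.45  0.45  0.49  2.54  3.14  0.42 -1.84]
40 0 (-0.105, 0.1, 0.11) 0.0635 [-0.29  0.52  0.36  2.54  3.14  0.57 -1.8 ]
40 90 (-0.19, 0.1, 0.11) 0.0961 [ 0.01  0.39 -0.28  2.54  2.31  0.5  -2.64]
40 90 (-0.105, 0.1, 0.11) 0.0757 [ 0.08  0.49 -0.5   2.54  2.23  0.69 -2.64]
40 -90 (-0.19, 0.1, 0.11) 0.0831 [-0.45  0.45  0.49  2.54  3.14  0.42 -0.27]
40 -90 (-0.105, 0.1, 0.11) 0.0635 [-0.29  0.52  0.36  2.54  3.14  0.57 -0.23]
50 0 (-0.19, 0.1, 0.11) 0.0413 [-0.3   0.46  0.33  2.54  3.14  0.41 -1.79]
50 0 (-0.105, 0.1, 0.11) 0.0199 [-0.19  0.53  0.24  2.54  3.13  0.55 -1.76]
50 90 (-0.19, 0.1, 0.11) 0.0536 [ 0.07  0.43 -0.33  2.54  2.32  0.47 -2.64]
50 90 (-0.105, 0.1, 0.11) 0.0315 [ 0.12  0.51 -0.52  2.54  2.24  0.66 -2.64]
50 -90 (-0.19, 0.1, 0.11) 0.0413 [-0.3   0.46  0.33  2.54  3.14  0.41 -0.22]
50 -90 (-0.105, 0.1, 0.11) 0.0199 [-0.19  0.53  0.24  2.54  3.14  0.55 -0.19]
60 0 (-0.19, 0.1, 0.11) 0.0005 [-0.1   0.47  0.05  2.54  2.9   0.39 -1.55]
60 0 (-0.105, 0.1, 0.11) 0.0 [ 0.25  0.56 -1.21  2.52  1.58  0.95 -0.8 ]
60 90 (-0.19, 0.1, 0.11) 0.0113 [ 0.12  0.47 -0.36  2.54  2.33  0.45 -2.64]
60 90 (-0.105, 0.1, 0.11) 0.0 [ 0.25  0.56 -1.21  2.52  1.58  0.95 -2.38]
60 -90 (-0.19, 0.1, 0.11) 0.0004 [-0.1   0.47  0.06  2.54  2.91  0.39  0.01]
60 -90 (-0.105, 0.1, 0.11) 0.0 [ 0.25  0.56 -1.2   2.52  1.59  0.95  0.77]
```

```bash
cat >> p.py <<'E'
def log():
    s=r.get_state(); L=json.load(open('samp.json')); L.append((s['q'].tolist(),s['tool_pos'].tolist(),s['eef_rot'].tolist())); json.dump(L,open('samp.json','w'))
    print('maxqd',np.abs(s['qd']).max().round(3))
E
python3 -c "
from p import *
plan((-.2,.12,.33),85,0)"
```

```text
travel [ 0.132  0.47  -0.283] rot [ 0.174  0.174 -0.478]
```

Request:
play_rows --commands '[{"delta_rot": [0.174,0.174,-0.478],"travel": [0.13,0.47,-0.28],"gripper": -1},{"delta_rot": [0.174,0.174,-0.478],"travel": [0.13,0.47,-0.28],"gripper": -1},{"delta_rot": [0.174,0.174,-0.478],"travel": [0.13,0.47,-0.28],"gripper": -1},{"delta_rot": [0.174,0.174,-0.478],"travel": [0.13,0.47,-0.28],"gripper": -1},{"delta_rot": [0.174,0.174,-0.478],"travel": [0.13,0.47,-0.28],"gripper": -1},{"delta_rot": [0.174,0.174,-0.478],"travel": [0.13,0.47,-0.28],"gripper": -1},{"delta_rot": [0.174,0.174,-0.478],"travel": [0.13,0.47,-0.28],"gripper": -1},{"delta_rot": [0.174,0.174,-0.478],"travel": [0.13,0.47,-0.28],"gripper": -1},{"delta_rot": [0.174,0.174,-0.478],"travel": [0.13,0.47,-0.28],"gripper": -1},{"delta_rot": [0.174,0.174,-0.478],"travel": [0.13,0.47,-0.28],"gripper": -1}]'

```text
clock: 4.88
tool_pos: [0.4827, 0.0783, 0.4107]
eef_rot: [0.096, 0.995, -0.014, -0.024]
contact_force: [0.0, 0.7, 0.4]
opening: 0.002
```

```bash
python3 -c "
from p import *
put((.13,.47,-.28),(.174,.174,-.478));status();log()
from fk import *
D=samples()
def fit(D,idx):
    # linear: position is linear in L
    A=[];b=[]
    for q,p,_ in D:
        base=fk(q,SG,OFF,np.zeros(15))[0]
        A.append(np.array([fk(q,SG,OFF,np.eye(15)[k])[0]-base for k in idx]).T); b.append(p)
    A=np.vstack(A);b=np.concatenate(b); x,res,rk,sv=np.linalg.lstsq(A,b,rcond=1e-3); return x,(A@x-b).reshape(-1,3)
idx=[0,5,6,7,10,11,14]
for d in (D,[D[0],D[1],D[3]]):
    x,e=fit(d,idx);print(x.round(4));print(e.round(4).tolist())
"
```

```text
t 4.88 cmd [-199.6  119.7  329.6] meas [-205.   174.7  410.7] roterr 7.9 Fcase [-0.1  0.6  0.4] q [-0.74  0.4   0.76  1.61 -0.26  1.3   1.44]
maxqd 0.978
[ 0.4536 -0.005   0.5735  0.036   0.3816  0.0084  0.4234]
[[-0.0489, 0.0128, 0.0017], [0.0023, 0.0059, 0.0003], [-0.0209, 0.0426, 0.0005], [-0.0038, 0.0303, -0.0025]]
[ 0.5507 -0.0182  0.6198  0.095   0.4342  0.0363  0.4917]
[[-0.0513, 0.0086, -0.0038], [0.0003, -0.0014, -0.0001], [-0.0036, 0.0246, 0.0039]]
```

```bash
cat >> p.py <<'E'
def sync():
    s=r.get_state(); json.dump({'p':s['tool_pos'].tolist(),'q':s['eef_rot'].tolist()},open('cmd.json','w'))
E
python3 -c "
from p import *
sync(); status()"
```

```text
t 4.88 cmd [-205.   174.7  410.7] meas [-205.   174.7  410.7] roterr 0.0 Fcase [-0.1  0.6  0.4] q [-0.74  0.4   0.76  1.61 -0.26  1.3   1.44]
```

Request:
play_rows --commands '[{"delta_rot": [0,0,0],"travel": [0,0,0],"gripper": -1},{"delta_rot": [0,0,0],"travel": [0,0,0],"gripper": -1}]'

```text
clock: 5.12
tool_pos: [0.4821, 0.0779, 0.4106]
eef_rot: [0.1, 0.995, -0.013, -0.022]
contact_force: [-0.1, -0.8, -0.0]
opening: 0.008
```

```bash
python3 -c "
from p import *
status();sync();log()
for a,roll in((70,0),(90,0)): plan((-.2,.12,.38),a,roll)"
```

```text
t 5.12 cmd [-205.   174.7  410.7] meas [-205.5  174.3  410.6] roterr 0.59 Fcase [ 0.1 -0.8 -0. ] q [-0.75  0.4   0.76  1.61 -0.26  1.29  1.43]
maxqd 0.022
travel [-0.056 -0.354  0.213] rot [-0.011 -0.125 -0.008]
travel [-0.056 -0.354  0.213] rot [-0.01  -0.013 -0.01 ]
```

Request:
play_rows --commands '[{"delta_rot": [0.06,0,0],"travel": [0,-0.1,0],"gripper": -1},{"delta_rot": [0.11,0,0],"travel": [0,-0.2,0],"gripper": -1},{"delta_rot": [0.16,0,0],"travel": [0,-0.3,0],"gripper": -1},{"delta_rot": [0.21,0,0],"travel": [0,-0.4,0],"gripper": -1},{"delta_rot": [0.21,0,0],"travel": [0,-0.4,0],"gripper": -1}]'

```text
clock: 5.75
tool_pos: [0.47, 0.0216, 0.4108]
eef_rot: [0.085, 0.937, -0.335, -0.054]
contact_force: [-0.8, 0.1, 0.3]
opening: -0.0
```

```bash
python3 -c "
from p import *
put((0,-.4,0),(.21,0,0));status();log()"
```

```text
t 5.75 cmd [-207.3  114.3  412.4] meas [-207.8  116.7  410.8] roterr 0.36 Fcase [-0.8 -0.1  0.3] q [-0.98  0.64  0.89  1.57  0.16  1.42  1.21]
maxqd 0.057
```

Request:
play_rows --commands '[{"delta_rot": [0,-0.05,0],"travel": [0,0,0],"gripper": -1},{"delta_rot": [0,-0.1,0],"travel": [0,0,0],"gripper": -1},{"delta_rot": [0,-0.15,0],"travel": [0,0,0],"gripper": -1},{"delta_rot": [0,-0.15,0],"travel": [0,0,0],"gripper": -1}]'

```text
clock: 6.25
tool_pos: [0.4673, 0.0186, 0.4115]
eef_rot: [0.006, 0.924, -0.345, 0.165]
contact_force: [-0.4, -0.9, -0.1]
opening: 0.006
```

```bash
python3 -c "
from p import *
put((0,0,0),(0,-.15,0));status();log()
from fk import *
D=samples()
# params: base z; then xyz after joints 2..7
def cols(q):
    T=R.identity();c=[[0,0,1]]
    for i,Ri in enumerate(fko(q,SG,OFF)):
        T=T*Ri
        if i>=1: c+=list(T.as_matrix().T)
    return np.array(c,float).T
A=np.vstack([cols(q) for q,_,_ in D]);b=np.concatenate([p for _,p,_ in D])
for lam in (1e-3,1e-2):
    x=np.linalg.solve(A.T@A+lam**2*np.eye(A.shape[1]),A.T@b); print(x[0].round(3),x[1:].reshape(-1,3).round(3).tolist());print(np.abs((A@x-b).reshape(-1,3)).max(1).round(4))
"
```

```text
t 6.25 cmd [-207.3  114.3  412.4] meas [-210.   113.2  411.5] roterr 0.32 Fcase [-0.3 -1.  -0.1] q [-1.38  0.48  1.07  1.99  0.47  0.9   0.89]
maxqd 0.151
0.349 [[-0.0, -0.02, 0.283], [0.002, -0.013, 0.283], [0.005, -0.013, 0.173], [-0.002, -0.001, 0.173], [0.003, -0.001, 0.177], [-0.002, 0.0, 0.177]]
[0.0001 0.0003 0.0008 0.0001 0.0001 0.0002 0.0003]
0.348 [[-0.001, -0.02, 0.283], [0.002, -0.013, 0.283], [0.004, -0.013, 0.173], [-0.001, -0.001, 0.173], [0.003, -0.001, 0.177], [-0.002, 0.0, 0.177]]
[0.0001 0.0002 0.0007 0.0002 0.0001 0.0003 0.0004]
```

```bash
cat > kin.py <<'E'
from fk import *
from p import *
def cols(q):
    T=R.identity();c=[[0,0,1]]
    for i,Ri in enumerate(fko(q,SG,OFF)):
        T=T*Ri
        if i>=1: c+=list(T.as_matrix().T)
    return np.array(c,float).T,T*R.from_euler('z',np.pi/2)
D=samples(); A=np.vstack([cols(q)[0] for q,_,_ in D]);b=np.concatenate([p for _,p,_ in D])
X=np.linalg.solve(A.T@A+1e-6*np.eye(19),A.T@b)
def FK(q):
    c,T=cols(q); return c@X,T
def IK(p,T,q0,w=1e-3,x0=None):
    q0=np.array(q0)
    def f(q):
        c,TT=cols(q); return np.r_[c@X-p,.3*((T.inv()*TT).as_rotvec()),w*(q-q0)]
    s=least_squares(f,np.clip(q0 if x0 is None else x0,lo+1e-3,hi-1e-3),bounds=(lo,hi)); return np.linalg.norm(s.fun[:6]),s.x
E
python3 - <<'E'
from kin import *
q0=r.get_state()['q']; rng=np.random.default_rng(1)
for al in(40,45,50,60):
  for roll in(0,90,-90):
    for pc in((-.19,.1,.105),(-.105,.1,.105)):
      o=[IK(tow(np.array(pc)),orient(al,roll),q0,x0=x) for x in [q0]+[rng.uniform(lo,hi) for _ in range(7)]]
      o=[x for x in o if x[0]<.004] or [min(o,key=lambda x:x[0])]
      o=min(o,key=lambda x:np.abs(x[1]-q0).max())
      print(al,roll,pc,round(o[0],4),o[1].round(2))
E
```

```text
40 0 (-0.19, 0.1, 0.105) 0.079 [ 0.25  1.32 -1.45  2.54  1.9   1.92 -0.9 ]
40 0 (-0.105, 0.1, 0.105) 0.0203 [ 0.41  1.43 -1.45  2.54  2.22  1.95 -0.66]
40 90 (-0.19, 0.1, 0.105) 0.0793 [ 0.24  1.33 -1.45  2.54  1.89  1.94 -2.48]
40 90 (-0.105, 0.1, 0.105) 0.0208 [ 0.41  1.44 -1.45  2.54  2.22  1.96 -2.24]
40 -90 (-0.19, 0.1, 0.105) 0.0776 [ 0.25  1.32 -1.45  2.54  1.9   1.93  0.67]
40 -90 (-0.105, 0.1, 0.105) 0.0192 [ 0.41  1.43 -1.45  2.54  2.22  1.96  0.91]
45 0 (-0.19, 0.1, 0.105) 0.0628 [ 0.32  1.26 -1.45  2.54  1.88  1.77 -0.84]
45 0 (-0.105, 0.1, 0.105) 0.0049 [ 0.44  1.38 -1.45  2.54  2.16  1.85 -0.67]
45 90 (-0.19, 0.1, 0.105) 0.0633 [ 0.31  1.26 -1.45  2.54  1.88  1.78 -2.42]
45 90 (-0.105, 0.1, 0.105) 0.0055 [ 0.44  1.38 -1.45  2.54  2.15  1.85 -2.25]
45 -90 (-0.19, 0.1, 0.105) 0.0614 [ 0.32  1.26 -1.45  2.54  1.88  1.77  0.73]
45 -90 (-0.105, 0.1, 0.105) 0.0037 [ 0.44  1.38 -1.45  2.54  2.16  1.85  0.9 ]
50 0 (-0.19, 0.1, 0.105) 0.0453 [ 0.38  1.22 -1.45  2.54  1.87  1.66 -0.79]
50 0 (-0.105, 0.1, 0.105) 0.0 [ 0.15  0.93 -0.6   2.51  2.44  1.12 -1.2 ]
50 90 (-0.19, 0.1, 0.105) 0.0459 [ 0.37  1.22 -1.45  2.54  1.86  1.66 -2.37]
50 90 (-0.105, 0.1, 0.105) 0.0012 [-0.43  0.95  0.41  2.54  3.19  0.95  2.64]
50 -90 (-0.19, 0.1, 0.105) 0.044 [ 0.37  1.22 -1.45  2.54  1.87  1.66  0.77]
50 -90 (-0.105, 0.1, 0.105) 0.0 [-0.05  0.88 -0.27  2.52  2.65  1.    0.11]
60 0 (-0.19, 0.1, 0.105) 0.0084 [ 0.45  1.17 -1.45  2.54  1.82  1.5  -0.73]
60 0 (-0.105, 0.1, 0.105) 0.0 [ 0.21  0.82 -0.61  2.35  2.22  0.74 -0.92]
60 90 (-0.19, 0.1, 0.105) 0.0092 [ 0.44  1.17 -1.45  2.54  1.82  1.5  -2.31]
60 90 (-0.105, 0.1, 0.105) 0.0 [-0.36  0.81  0.35  2.38  3.29  0.52  2.64]
60 -90 (-0.19, 0.1, 0.105) 0.0071 [ 0.44  1.17 -1.45  2.54  1.82  1.5   0.83]
60 -90 (-0.105, 0.1, 0.105) 0.0 [ 0.06  0.77 -0.36  2.35  2.4   0.61  0.44]
```

```bash
cat > seq.py <<'E'
from kin import *
def run(way,q0,n=12):
    """way: list of (pc,al,roll); straight interpolation, weak pull to previous q"""
    q=np.array(q0); p0,T0=FK(q)
    from scipy.spatial.transform import Slerp
    for pc,al,roll in way:
        p1=tow(np.array(pc));T1=orient(al,roll); sl=Slerp([0,1],R.concatenate([T0,T1])); em=0;dq=0
        for k in range(1,n+1):
            e,qn=IK(p0+(p1-p0)*k/n,sl(k/n),q,w=3e-4); em=max(em,e);dq=max(dq,np.abs(qn-q).max()); q=qn
        print(pc,al,roll,'err',round(em,4),'step',round(dq,2),q.round(2)); p0,T0=p1,T1
    return q
E
python3 - <<'E'
from seq import *
q0=r.get_state()['q']
for roll in(90,-90):
  for tag,qs in(('cur',q0),('down',np.array([-.11,.39,-.23,2.06,.14,.70,.83]))):
    print(roll,tag); run([((-.235,.1,.30),80,roll),((-.235,.1,.10),75,roll),((-.158,.1,.089),60,roll)],qs)
rng=np.random.default_rng(1)
for roll in(90,-90):
  for pc,al in(((-.235,.1,.1),75),((-.158,.1,.089),60),((-.158,.1,.089),64)):
    for x in rng.uniform(lo,hi,(6,7)):
      e,q=IK(tow(np.array(pc)),orient(al,roll),q0,x0=x)
      if e<.003: print(roll,pc,al,q.round(2))
E
```

```text
90 cur
(-0.235, 0.1, 0.3) 80 90 err 0.0 step 0.1 [-0.91  0.4   1.08  2.15 -0.55  0.69  0.34]
(-0.235, 0.1, 0.1) 75 90 err 0.0357 step 0.2 [-0.32  0.64  0.21  2.33 -0.98  0.06  0.64]
(-0.158, 0.1, 0.089) 60 90 err 0.0847 step 0.01 [-0.39  0.7   0.32  2.19 -0.98  0.06  0.62]
90 down
(-0.235, 0.1, 0.3) 80 90 err 0.0 step 0.11 [-0.34  0.25  0.21  2.12  0.01  0.61 -0.32]
(-0.235, 0.1, 0.1) 75 90 err 0.0 step 0.93 [ 0.14  0.72 -0.56  2.46  1.98  0.51 -2.4 ]
(-0.158, 0.1, 0.089) 60 90 err 0.0 step 0.05 [ 0.2   0.9  -0.72  2.51  2.26  0.97 -2.64]
-90 cur
(-0.235, 0.1, 0.3) 80 -90 err 0.0 step 0.46 [-0.06  0.25 -0.15  2.1   0.17  0.63  2.64]
(-0.235, 0.1, 0.1) 75 -90 err 0.0 step 1.17 [ 0.14  0.72 -0.56  2.45  1.96  0.5   0.76]
(-0.158, 0.1, 0.089) 60 -90 err 0.0 step 0.04 [ 0.18  0.88 -0.67  2.5   2.28  0.94  0.48]
-90 down
(-0.235, 0.1, 0.3) 80 -90 err 0.0 step 0.15 [ 0.33  0.3  -0.67  2.09  0.41  0.7   2.37]
(-0.235, 0.1, 0.1) 75 -90 err 0.0 step 0.52 [ 0.13  0.71 -0.54  2.45  1.97  0.5   0.75]
(-0.158, 0.1, 0.089) 60 -90 err 0.0 step 0.04 [ 0.17  0.88 -0.66  2.5   2.28  0.93  0.48]
90 (-0
[... 1065 characters left out ...]
 0.1) 75 [ 0.04  0.69 -0.39  2.46  2.12  0.41  0.62]
-90 (-0.158, 0.1, 0.089) 60 [ 0.01  0.83 -0.38  2.51  2.5   0.81  0.25]
-90 (-0.158, 0.1, 0.089) 60 [ 0.01  0.83 -0.38  2.51  2.5   0.81  0.25]
-90 (-0.158, 0.1, 0.089) 60 [ 0.01  0.83 -0.38  2.51  2.5   0.81  0.25]
-90 (-0.158, 0.1, 0.089) 60 [ 0.01  0.83 -0.38  2.51  2.5   0.81  0.25]
-90 (-0.158, 0.1, 0.089) 60 [ 0.01  0.83 -0.38  2.51  2.5   0.81  0.25]
-90 (-0.158, 0.1, 0.089) 64 [ 0.05  0.79 -0.4   2.44  2.39  0.65  0.39]
-90 (-0.158, 0.1, 0.089) 64 [ 0.05  0.79 -0.4   2.44  2.39  0.65  0.39]
-90 (-0.158, 0.1, 0.089) 64 [ 0.05  0.79 -0.4   2.44  2.39  0.65  0.39]
-90 (-0.158, 0.1, 0.089) 64 [ 0.05  0.79 -0.4   2.44  2.39  0.65  0.39]
```

```bash
cat > jp.py <<'E'
from seq import *
def jpath(qa,qb,n,pose0=None):
    """print waypoints (rows relative to commanded pose) along joint interpolation"""
    p0,q0=get()
    for k in range(1,n+1):
        q=qa+(qb-qa)*k/n; p,T=FK(q)
        z=RC.inv().apply(T.as_matrix()[:,2])
        print(k,'travel',np.round(q0.inv().apply(p-p0)/.15,3).tolist(),'rot',np.round((q0.inv()*T).as_rotvec()/np.pi,3).tolist(),'case',np.round(toc(p)*1e3).tolist(),'z',z.round(2).tolist())
E
python3 - <<'E'
from jp import *
q0=r.get_state()['q']
g=np.array([.04,.69,-.39,2.46,2.12,.41,.62])
for z,al in((.15,78),(.22,82),(.25,85)):
  e,g=IK(tow(np.array((-.235,.1,z))),orient(al,-90),g,w=3e-4); print(z,al,e.round(4),g.round(2))
jpath(q0,g,12)
E
```

```text
0.15 78 0.0 [ 0.17  0.57 -0.55  2.35  1.36  0.39  1.39]
0.22 82 0.0 [ 0.45  0.51 -0.91  2.18  0.82  0.67  1.93]
0.25 85 0.0 [ 0.52  0.51 -1.    2.09  0.68  0.81  2.08]
1 travel [0.077, 0.097, 0.213] rot [-0.008, 0.019, -0.05] case [-205.0, 104.0, 377.0] z [0.35, -0.58, -0.73]
2 travel [0.149, 0.19, 0.405] rot [-0.02, 0.035, -0.097] case [-203.0, 95.0, 344.0] z [0.3, -0.57, -0.76]
3 travel [0.232, 0.28, 0.576] rot [-0.037, 0.048, -0.141] case [-204.0, 87.0, 314.0] z [0.24, -0.55, -0.8]
4 travel [0.32, 0.364, 0.719] rot [-0.059, 0.057, -0.184] case [-207.0, 81.0, 287.0] z [0.19, -0.52, -0.83]
5 travel [0.406, 0.444, 0.83] rot [-0.084, 0.061, -0.223] case [-212.0, 77.0, 263.0] z [0.15, -0.48, -0.86]
6 travel [0.484, 0.517, 0.909] rot [-0.112, 0.059, -0.26] case [-218.0, 76.0, 244.0] z [0.11, -0.43, -0.89]
7 travel [0.546, 0.58, 0.954] rot [-0.14, 0.051, -0.294] case [-224.0, 77.0, 231.0] z [0.07, -0.37, -0.92]
8 travel [0.589, 0.629, 0.966] rot [-0.168, 0.036, -0.324] case [-229.0, 80.0, 223.0] z [0.05, -0.31, -0.95]
9 travel [0.609, 0.662, 0.948] rot [-0.194, 0.014, -0.352] case [-233.0, 85.0, 220.0] z [0.04, -0.23, -0.97]
10 travel [0.605, 0.673, 0.903] rot [-0.215, -0.014, -0.377] case [-235.0, 90.0, 224.0] z [0.04, -0.16, -0.99]
11 travel [0.579, 0.659, 0.834] rot [-0.231, -0.048, -0.399] case [-236.0, 95.0, 234.0] z [0.06, -0.08, -1.0]
12 travel [0.532, 0.616, 0.744] rot [-0.24, -0.086, -0.42] case [-235.0, 100.0, 250.0] z [0.09, -0.0, -1.0]
```

Request:
play_rows --commands '[{"delta_rot": [-0.008,0.019,-0.05],"travel": [0.077,0.097,0.213],"gripper": 1},{"delta_rot": [-0.02,0.035,-0.097],"travel": [0.149,0.19,0.405],"gripper": 1},{"delta_rot": [-0.037,0.048,-0.141],"travel": [0.232,0.28,0.576],"gripper": 1},{"delta_rot": [-0.059,0.057,-0.184],"travel": [0.32,0.364,0.719],"gripper": 1},{"delta_rot": [-0.084,0.061,-0.223],"travel": [0.406,0.444,0.83],"gripper": 1},{"delta_rot": [-0.112,0.059,-0.26],"travel": [0.484,0.517,0.909],"gripper": 1},{"delta_rot": [-0.14,0.051,-0.294],"travel": [0.546,0.58,0.954],"gripper": 1},{"delta_rot": [-0.168,0.036,-0.324],"travel": [0.589,0.629,0.966],"gripper": 1},{"delta_rot": [-0.194,0.014,-0.352],"travel": [0.609,0.662,0.948],"gripper": 1},{"delta_rot": [-0.215,-0.014,-0.377],"travel": [0.605,0.673,0.903],"gripper": 1},{"delta_rot": [-0.231,-0.048,-0.399],"travel": [0.579,0.659,0.834],"gripper": 1},{"delta_rot": [-0.24,-0.086,-0.42],"travel": [0.532,0.616,0.744],"gripper": 1}]'

```text
clock: 7.75
tool_pos: [0.4436, 0.0082, 0.2522]
eef_rot: [-0.642, 0.765, -0.034, 0.03]
contact_force: [0.3, 0.1, -0.3]
opening: 0.997
```

```bash
python3 - <<'E'
from jp import *
put((.532,.616,.744),(-.24,-.086,-.42));status();log()
q=r.get_state()['q']
way=[((-.235,.1,.22),82,-90),((-.235,.1,.18),80,-90),((-.235,.1,.15),78,-90),((-.235,.1,.12),76,-90),((-.235,.1,.10),75,-90),((-.158,.1,.09),60,-90)]
for w in way: q=run([w],q,6); plan(*w)
E
```

```text
t 7.75 cmd [-235.  100.  250.] meas [-231.6   99.   252.2] roterr 0.37 Fcase [ 0.3  0.1 -0.3] q [-0.01  0.36 -0.18  2.11  0.16  0.6   2.66]
maxqd 1.678
(-0.235, 0.1, 0.22) 82 -90 err 0.0 step 0.03 [-0.08  0.4  -0.13  2.2   0.24  0.43  2.57]
travel [-0.     0.018  0.199] rot [0.017 0.    0.001]
(-0.235, 0.1, 0.18) 80 -90 err 0.0 step 0.04 [-0.16  0.47 -0.02  2.29  0.31  0.23  2.5 ]
travel [-0.     0.041  0.465] rot [0.028 0.    0.001]
(-0.235, 0.1, 0.15) 78 -90 err 0.0 step 0.53 [-0.22  0.54  0.05  2.37  0.85  0.06  1.94]
travel [-0.     0.058  0.664] rot [0.039 0.    0.001]
(-0.235, 0.1, 0.12) 76 -90 err 0.0 step 0.57 [ 0.04  0.63 -0.38  2.42  1.89  0.34  0.85]
travel [-0.     0.076  0.863] rot [0.05  0.    0.001]
(-0.235, 0.1, 0.1) 75 -90 err 0.0 step 0.03 [ 0.1   0.7  -0.49  2.46  2.02  0.47  0.71]
travel [-0.     0.088  0.996] rot [0.055 0.    0.001]
(-0.158, 0.1, 0.09) 60 -90 err 0.0 step 0.08 [ 0.15  0.87 -0.62  2.5   2.31  0.91  0.45]
travel [ 1.000e-03 -4.180e-01  1.108e+00] rot [0.139 0.    0.001]
```

```bash
python3 - <<'E'
from jp import *
q=r.get_state()['q']
e,g=IK(tow(np.array((-.24,.1,.105))),orient(75,-90),np.array([.04,.69,-.2,2.46,2.2,.41,.5]),w=1e-3);print(e,g.round(2))
jpath(q,g,12)
E
```

```text
2.1411919896900155e-07 [-0.03  0.66 -0.29  2.48  2.22  0.36  0.51]
1 travel [0.185, -0.026, 0.088] rot [0.006, 0.025, 0.008] case [-230.0, 72.0, 237.0] z [0.11, -0.08, -0.99]
2 travel [0.332, -0.05, 0.174] rot [0.014, 0.046, 0.013] case [-225.0, 50.0, 225.0] z [0.13, -0.14, -0.98]
3 travel [0.441, -0.087, 0.251] rot [0.025, 0.062, 0.015] case [-219.0, 34.0, 214.0] z [0.16, -0.19, -0.97]
4 travel [0.513, -0.13, 0.323] rot [0.036, 0.072, 0.016] case [-211.0, 23.0, 203.0] z [0.19, -0.23, -0.95]
5 travel [0.545, -0.173, 0.395] rot [0.048, 0.077, 0.015] case [-204.0, 18.0, 193.0] z [0.23, -0.24, -0.94]
6 travel [0.541, -0.206, 0.47] rot [0.059, 0.077, 0.014] case [-198.0, 19.0, 182.0] z [0.26, -0.24, -0.94]
7 travel [0.503, -0.223, 0.549] rot [0.067, 0.072, 0.011] case [-194.0, 25.0, 171.0] z [0.29, -0.23, -0.93]
8 travel [0.435, -0.218, 0.631] rot [0.073, 0.062, 0.009] case [-194.0, 35.0, 159.0] z [0.31, -0.2, -0.93]
9 travel [0.344, -0.184, 0.716] rot [0.075, 0.05, 0.006] case [-198.0, 48.0, 145.0] z [0.31, -0.16, -0.94]
10 travel [0.237, -0.118, 0.802] rot [0.073, 0.034, 0.004] case [-207.0, 65.0, 132.0] z [0.31, -0.11, -0.94]
11 travel [0.12, -0.018, 0.884] rot [0.066, 0.017, 0.002] case [-221.0, 82.0, 118.0] z [0.29, -0.05, -0.95]
12 travel [-0.0, 0.118, 0.96] rot [0.055, 0.0, 0.001] case [-240.0, 100.0, 105.0] z [0.26, -0.0, -0.97]
```

```bash
python3 - <<'E'
from jp import *
q=r.get_state()['q']; p0,R0=get(); qa=q.copy()
g=np.array([-.03,.66,-.29,2.48,2.22,.36,.51])
for k in range(1,13):
    T=FK(qa+(g-qa)*k/12)[1]
    pc=np.array([-.235-.005*k/12,.1-.03*np.sin(np.pi*k/12),.25-.145*k/12])
    p=tow(pc); e,qn=IK(p,T,q,w=3e-4); 
    print(k,'travel',np.round(R0.inv().apply(p-p0)/.15,3).tolist(),'rot',np.round((R0.inv()*T).as_rotvec()/np.pi,3).tolist(),round(e,4),np.abs(qn-q).max().round(2),qn.round(2)); q=qn
E
```

```text
1 travel [0.052, 0.01, 0.08] rot [0.006, 0.025, 0.008] 0.0 0.16 [-0.14  0.38 -0.09  2.15  0.27  0.57  2.5 ]
2 travel [0.1, 0.02, 0.16] rot [0.014, 0.046, 0.013] 0.0 0.14 [-0.25  0.4   0.    2.18  0.37  0.53  2.36]
3 travel [0.141, 0.03, 0.24] rot [0.024, 0.062, 0.015] 0.0 0.12 [-0.35  0.43  0.1   2.23  0.46  0.47  2.24]
4 travel [0.173, 0.04, 0.32] rot [0.036, 0.072, 0.016] 0.0 0.11 [-0.45  0.46  0.2   2.28  0.55  0.39  2.13]
5 travel [0.193, 0.049, 0.4] rot [0.048, 0.078, 0.016] 0.0 0.13 [-0.55  0.5   0.33  2.33  0.63  0.28  2.04]
6 travel [0.2, 0.059, 0.48] rot [0.058, 0.077, 0.014] 0.0 0.14 [-0.65  0.55  0.47  2.38  0.68  0.15  1.99]
7 travel [0.193, 0.069, 0.56] rot [0.067, 0.072, 0.012] 0.0 0.76 [-0.66  0.59  0.5   2.43  1.44  0.06  1.23]
8 travel [0.173, 0.079, 0.64] rot [0.073, 0.063, 0.01] 0.0 0.4 [-0.43  0.57  0.13  2.46  1.8   0.26  0.83]
9 travel [0.141, 0.089, 0.72] rot [0.075, 0.051, 0.007] 0.0 0.17 [-0.3   0.58 -0.04  2.48  1.96  0.34  0.67]
10 travel [0.1, 0.098, 0.8] rot [0.073, 0.035, 0.005] 0.0 0.12 [-0.2   0.61 -0.15  2.49  2.07  0.38  0.57]
11 travel [0.052, 0.108, 0.88] rot [0.067, 0.019, 0.003] 0.0 0.09 [-0.11  0.64 -0.24  2.49  2.15  0.39  0.52]
12 travel [-0.0, 0.118, 0.96] rot [0.056, 0.002, 0.002] 0.0 0.08 [-0.04  0.66 -0.29  2.48  2.21  0.36  0.51]
```

```bash
python3 - <<'E'
from jp import *
p0,R0=get(); g=np.array([-.03,.66,-.29,2.48,2.22,.36,.51])
for amp in(.1,.15,.2):
  q=r.get_state()['q']; print(amp)
  for k in range(1,13):
    s=k/12; rv=np.array([.056*s, amp*np.sin(np.pi*s)+.002*s, .012*np.sin(np.pi*s)])
    pc=np.array([-.235-.005*s-.005*np.sin(np.pi*s),.1-.04*np.sin(np.pi*s),.25-.145*s])
    p=tow(pc); e,qn=IK(p,R0*R.from_rotvec(rv*np.pi),q,w=3e-4)
    print(k,np.round(R0.inv().apply(p-p0)/.15,3).tolist(),np.round(rv,3).tolist(),round(e,4),np.abs(qn-q).max().round(2),qn.round(2)); q=qn
E
```

```text
0.1
1 [0.069, 0.019, 0.079] [0.005, 0.026, 0.003] 0.0 0.14 [-0.13  0.38 -0.09  2.15  0.28  0.57  2.51]
2 [0.133, 0.037, 0.159] [0.009, 0.05, 0.006] 0.0 0.13 [-0.24  0.4  -0.01  2.18  0.38  0.55  2.38]
3 [0.188, 0.053, 0.238] [0.014, 0.071, 0.008] 0.0 0.12 [-0.33  0.44  0.07  2.2   0.46  0.53  2.27]
4 [0.231, 0.068, 0.317] [0.019, 0.087, 0.01] 0.0 0.1 [-0.41  0.47  0.15  2.23  0.53  0.49  2.17]
5 [0.257, 0.082, 0.397] [0.023, 0.097, 0.012] 0.0 0.08 [-0.47  0.51  0.21  2.26  0.59  0.45  2.09]
6 [0.267, 0.093, 0.477] [0.028, 0.101, 0.012] 0.0 0.06 [-0.52  0.54  0.27  2.29  0.63  0.39  2.03]
7 [0.257, 0.101, 0.557] [0.033, 0.098, 0.012] 0.0 0.08 [-0.55  0.57  0.32  2.32  0.67  0.31  1.99]
8 [0.231, 0.108, 0.637] [0.037, 0.088, 0.01] 0.0 0.1 [-0.57  0.6   0.37  2.35  0.7   0.2   1.97]
9 [0.188, 0.112, 0.718] [0.042, 0.072, 0.008] 0.0 0.13 [-0.58  0.63  0.42  2.39  0.73  0.08  1.97]
10 [0.133, 0.115, 0.799] [0.047, 0.052, 0.006] 0.0 0.9 [-0.29  0.6  -0.    2.41  1.6   0.25  1.06]
11 [0.069, 0.117, 0.879] [0.051, 0.028, 0.003] 0.0 0.26 [-0.11  0.63 -0.24  2.44  1.87  0.34  0.81]
12 [-0.0, 0
[... 1758 characters left out ...]
.72  1.85]
6 [0.267, 0.093, 0.477] [0.028, 0.201, 0.012] 0.0 0.06 [-0.69  0.69  0.26  2.18  0.71  0.69  1.79]
7 [0.257, 0.101, 0.557] [0.033, 0.194, 0.012] 0.0 0.06 [-0.7   0.71  0.27  2.21  0.75  0.63  1.75]
8 [0.231, 0.108, 0.637] [0.037, 0.175, 0.01] 0.0 0.1 [-0.69  0.71  0.29  2.25  0.8   0.53  1.7 ]
9 [0.188, 0.112, 0.718] [0.042, 0.143, 0.008] 0.0 0.15 [-0.68  0.69  0.33  2.31  0.87  0.38  1.66]
10 [0.133, 0.115, 0.799] [0.047, 0.102, 0.006] 0.0 0.24 [-0.69  0.7   0.45  2.37  0.97  0.13  1.64]
11 [0.069, 0.117, 0.879] [0.051, 0.054, 0.003] 0.0 0.76 [-0.28  0.64 -0.08  2.42  1.73  0.32  0.9 ]
12 [-0.0, 0.118, 0.96] [0.056, 0.002, 0.0] 0.0 0.34 [ 0.04  0.68 -0.41  2.47  2.08  0.42  0.64]
```

Request:
play_rows --commands '[{"delta_rot": [0.005,0.026,0.003],"travel": [0.069,0.019,0.079],"gripper": -1},{"delta_rot": [0.009,0.05,0.006],"travel": [0.133,0.037,0.159],"gripper": -1},{"delta_rot": [0.014,0.071,0.008],"travel": [0.188,0.053,0.238],"gripper": -1},{"delta_rot": [0.019,0.087,0.01],"travel": [0.231,0.068,0.317],"gripper": -1},{"delta_rot": [0.023,0.097,0.012],"travel": [0.257,0.082,0.397],"gripper": -1},{"delta_rot": [0.028,0.101,0.012],"travel": [0.267,0.093,0.477],"gripper": -1},{"delta_rot": [0.033,0.098,0.012],"travel": [0.257,0.101,0.557],"gripper": -1},{"delta_rot": [0.037,0.088,0.01],"travel": [0.231,0.108,0.637],"gripper": -1},{"delta_rot": [0.037,0.088,0.01],"travel": [0.231,0.108,0.637],"gripper": -1}]'

```text
clock: 8.88
tool_pos: [0.4295, -0.0248, 0.1542]
eef_rot: [-0.618, 0.767, -0.167, -0.039]
contact_force: [0.3, 1.1, 0.1]
opening: 0.008
```

```bash
python3 - <<'E'
from jp import *
put((.231,.108,.637),(.037,.088,.01));status()
q=r.get_state()['q']
for w in [((-.24,.1,.125),76,-90),((-.24,.1,.105),75,-90)]: q=run([w],q,8); plan(*w)
E
```

```text
t 8.88 cmd [-242.7   65.3  153.4] meas [-239.8   64.1  154.2] roterr 0.21 Fcase [0.1 1.1 0.1] q [-0.55  0.6   0.35  2.35  0.74  0.22  1.93]
(-0.24, 0.1, 0.125) 76 -90 err 0.0 step 0.62 [-0.02  0.6  -0.29  2.44  1.96  0.28  0.78]
travel [-0.274  0.024  0.119] rot [ 0.013 -0.088 -0.003]
(-0.24, 0.1, 0.105) 75 -90 err 0.0 step 0.02 [ 0.05  0.68 -0.42  2.47  2.07  0.42  0.65]
travel [-0.309  0.052  0.244] rot [ 0.018 -0.088 -0.002]
```

Request:
play_rows --commands '[{"delta_rot": [0.004,-0.02,0],"travel": [-0.07,0.01,0.05],"gripper": -1},{"delta_rot": [0.008,-0.04,-0.001],"travel": [-0.14,0.02,0.1],"gripper": -1},{"delta_rot": [0.012,-0.06,-0.002],"travel": [-0.21,0.03,0.15],"gripper": -1},{"delta_rot": [0.018,-0.088,-0.002],"travel": [-0.31,0.052,0.244],"gripper": -1},{"delta_rot": [0.018,-0.088,-0.002],"travel": [-0.31,0.052,0.244],"gripper": -1},{"delta_rot": [0.018,-0.088,-0.002],"travel": [-0.31,0.052,0.244],"gripper": -1},{"delta_rot": [0.018,-0.088,-0.002],"travel": [-0.31,0.052,0.244],"gripper": -1},{"delta_rot": [0.018,-0.088,-0.002],"travel": [-0.31,0.052,0.244],"gripper": -1},{"delta_rot": [0.018,-0.088,-0.002],"travel": [-0.31,0.052,0.244],"gripper": -1}]'

```text
clock: 10.0
tool_pos: [0.4369, 0.0101, 0.1055]
eef_rot: [-0.64, 0.757, -0.102, 0.082]
contact_force: [0.4, 0.4, 0.7]
opening: 0.003
```

```bash
python3 - <<'E'
from jp import *
put((-.31,.052,.244),(.018,-.088,-.002));status()
q=r.get_state()['q']
way=[((-.225,.1,.1),70,-90),((-.19,.1,.095),66,-90),((-.158,.1,.09),60,-90)]
for w in way: q=run([w],q,8); plan(*w)
s=viewer.snapshot('side');save(s,'s2')
cv2.imwrite('pics/s2b.png',cv2.resize(cv2.imread('pics/s2.png')[100:310,160:440],(560,420),interpolation=2))
E
```

```text
t 10.0 cmd [-240.1  100.1  105. ] meas [-238.5   99.7  105.5] roterr 0.34 Fcase [0.3 0.4 0.7] q [ 0.02  0.67 -0.38  2.47  2.11  0.4   0.62]
(-0.225, 0.1, 0.1) 70 -90 err 0.0 step 0.03 [ 0.07  0.73 -0.49  2.52  2.22  0.6   0.47]
travel [ 0.001 -0.088  0.058] rot [ 0.028 -0.     0.   ]
(-0.19, 0.1, 0.095) 66 -90 err 0.0 step 0.01 [ 0.09  0.77 -0.51  2.5   2.28  0.69  0.45]
travel [ 0.001 -0.305  0.151] rot [ 0.05 -0.    0.  ]
(-0.158, 0.1, 0.09) 60 -90 err 0.0 step 0.02 [ 0.09  0.84 -0.53  2.51  2.37  0.87  0.37]
travel [ 0.001 -0.503  0.238] rot [ 0.083 -0.     0.   ]
```

View pics/s2b.png

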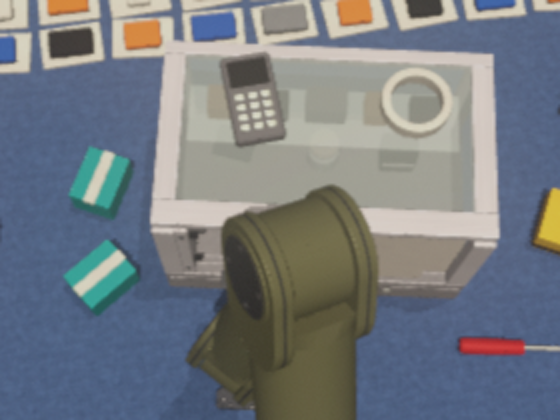

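Request:
play_rows --commands '[{"delta_rot": [0,0,0],"travel": [0,0,0],"gripper": 1},{"delta_rot": [0,0,0],"travel": [0,0,0],"gripper": 1},{"delta_rot": [0,0,0],"travel": [0,0,0],"gripper": 1},{"delta_rot": [0.014,0,0],"travel": [0,-0.044,0.029],"gripper": 1},{"delta_rot": [0.028,0,0],"travel": [0,-0.088,0.058],"gripper": 1},{"delta_rot": [0.033,0,0],"travel": [0,-0.142,0.081],"gripper": 1},{"delta_rot": [0.039,0,0],"travel": [0,-0.196,0.104],"gripper": 1},{"delta_rot": [0.044,0,0],"travel": [0,-0.25,0.128],"gripper": 1},{"delta_rot": [0.05,0,0],"travel": [0,-0.305,0.151],"gripper": 1},{"delta_rot": [0.05,0,0],"travel": [0,-0.305,0.151],"gripper": 1}]'

```text
clock: 11.3
tool_pos: [0.4859, 0.0022, 0.0951]
eef_rot: [-0.631, 0.747, -0.16, 0.133]
contact_force: [1.3, 0.2, 1.2]
opening: 1.001
```

```bash
python3 - <<'E'
from jp import *
put((0,-.305,.151),(.05,0,0));status()
plan((-.174,.1,.0925),63,-90);plan((-.158,.1,.09),60,-90)
s=viewer.snapshot('wrist');save(s,'w3')
E
```

```text
t 11.3 cmd [-190.   100.1   94.9] meas [-188.9  100.3   95.1] roterr 0.19 Fcase [1.3 0.4 1.2] q [ 0.09  0.77 -0.51  2.5   2.28  0.68  0.46]
travel [ 0.001 -0.091  0.058] rot [ 0.017 -0.     0.   ]
travel [ 0.001 -0.182  0.117] rot [ 0.033 -0.     0.   ]
```

View pics/w3.png

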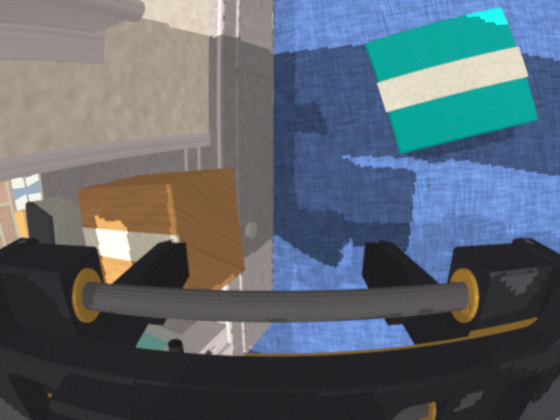

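The wrist view shows the forward finger (175,250) on the carton's near face, with the carton's near bottom corner at (245,270), now inside the plinth edge at column 272. I continue the push.

Request:
play_rows --commands '[{"delta_rot": [0.008,0,0],"travel": [0,-0.045,0.029],"gripper": 1},{"delta_rot": [0.017,0,0],"travel": [0,-0.091,0.058],"gripper": 1},{"delta_rot": [0.025,0,0],"travel": [0,-0.136,0.087],"gripper": 1},{"delta_rot": [0.033,0,0],"travel": [0,-0.182,0.117],"gripper": 1},{"delta_rot": [0.033,0,0],"travel": [0,-0.182,0.117],"gripper": 1}]'

```text
clock: 11.98
tool_pos: [0.5137, -0.0021, 0.0914]
eef_rot: [-0.626, 0.736, -0.197, 0.165]
contact_force: [-16.5, 3.8, 23.7]
opening: 0.999
```

```bash
cat > wr.py <<'E'
from p import *
def wcloud(s):
    v,u=np.mgrid[0:420,0:560].astype(float); x=u-s['cx'];y=v-s['cy']; rr=np.hypot(x/s['fx'],y/s['fy'])+1e-9
    z=s['z_map']; k=np.tan(rr)/rr*z
    P=np.stack([x/s['fx']*k,-y/s['fy']*k,-z],-1)
    P=P@att(s).T+np.array(s['origin']); sh=P.shape
    return toc(P.reshape(-1,3)).reshape(sh)
def carton(s,P):
    c=s['color'].astype(int)
    m=(c[...,0]>c[...,2]+35)&(c[...,0]>90)&(abs(P[...,0]+.1)<.15)&(abs(P[...,1]-.1)<.09)&(P[...,2]>.075)&(P[...,2]<.15)&(s['z_map']>0)
    p=P[m]*1e3; print('carton n',m.sum(),'min',np.percentile(p,1,0).round(),'max',np.percentile(p,99,0).round())
    t=p[p[:,2]>136]; print('top',len(t)); 
    if len(t)>30: print(cv2.minAreaRect(t[:,:2].astype(np.float32)))
    f=p[(p[:,2]<125)]; print('low',len(f), np.percentile(f,[1,50,99],0).round().tolist() if len(f) else '')
E
python3 - <<'E'
from wr import *
put((0,-.182,.117),(.033,0,0));status()
s=viewer.snapshot('wrist');save(s,'w4'); P=wcloud(s); carton(s,P)
E
```

```text
t 11.97 cmd [-157.9  100.1   90. ] meas [-160.7  100.7   91.4] roterr 0.53 Fcase [-17.    1.   23.7] q [ 0.1   0.84 -0.54  2.52  2.36  0.86  0.39]
carton n 13197 min [-136.   62.   81.] max [-46. 131. 140.]
top 4960
((-90.15914154052734, 98.8808364868164), (96.89261627197266, 69.17938232421875), 7.635766506195068)
low 6357 [[-136.0, 62.0, 81.0], [-132.0, 89.0, 105.0], [-53.0, 130.0, 125.0]]
```

View pics/w4.png

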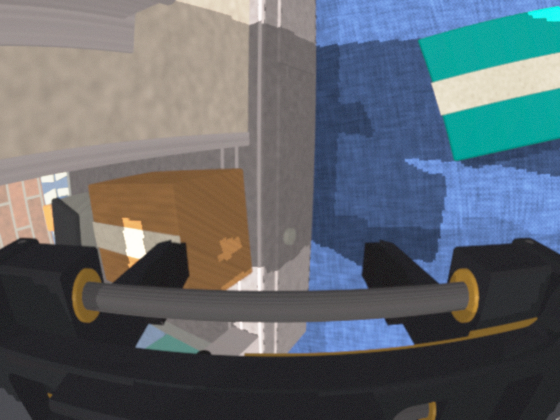

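```bash
python3 - <<'E'
from wr import *
s=viewer.snapshot('wrist'); P=wcloud(s)
for u,v in [(140,250),(165,250),(180,250),(185,260),(370,250),(385,260),(400,270),(200,230),(240,260),(255,300),(268,200),(280,300),(260,280),(300,330)]: print((u,v),(P[v,u]*1e3).round(),s['z_map'][v,u].round(3),s['color'][v,u])
E
```

```text
(140, 250) [-97. 104. 139.] 0.176 [255 254 250]
(165, 250) [-135.   91.  151.] 0.144 [36 33 36]
(180, 250) [-140.   91.  146.] 0.146 [28 32 32]
(185, 260) [-138.   99.  142.] 0.152 [34 30 34]
(370, 250) [-217.   90.  102.] 0.146 [34 31 34]
(385, 260) [-226.   91.  110.] 0.135 [32 32 33]
(400, 270) [-234.   91.  117.] 0.125 [32 32 35]
(200, 230) [-132.   90.  123.] 0.169 [128  92  56]
(240, 260) [-135.  118.   92.] 0.2 [132  95  61]
(255, 300) [-209.   74.  188.] 0.073 [86 82 82]
(268, 200) [-144.   82.   73.] 0.203 [113 106 105]
(280, 300) [-214.   74.  185.] 0.073 [81 80 81]
(260, 280) [-142.  136.   79.] 0.213 [248 242 239]
(300, 330) [-145.  215.   18.] 0.283 [153 146 143]
```

The forward fingertip sits on the carton's near top edge (points at z≈142–146 mm). The open fingertips are retracted about 33 mm from the shut TCP, so I back off, go lower and push again.

```bash
python3 - <<'E'
from jp import *
q=r.get_state()['q']
for w in [((-.175,.1,.11),62,-90),((-.205,.1,.10),66,-90),((-.205,.1,.07),66,-90),((-.16,.1,.067),62,-90),((-.13,.1,.065),60,-90)]: q=run([w],q,6); plan(*w)
E
```

```text
(-0.175, 0.1, 0.11) 62 -90 err 0.0 step 0.02 [ 0.09  0.77 -0.54  2.52  2.3   0.77  0.42]
travel [ 0.001  0.032 -0.172] rot [-0.011 -0.     0.   ]
(-0.205, 0.1, 0.1) 66 -90 err 0.0 step 0.01 [ 0.09  0.77 -0.54  2.54  2.27  0.72  0.42]
travel [ 0.001  0.239 -0.214] rot [-0.033 -0.     0.   ]
(-0.205, 0.1, 0.07) 66 -90 err 0.0 step 0.16 [ 0.41  1.12 -1.28  2.54  1.88  1.32  0.78]
travel [ 0.001  0.338 -0.041] rot [-0.033 -0.     0.   ]
(-0.16, 0.1, 0.067) 62 -90 err 0.0 step 0.02 [ 0.43  1.15 -1.24  2.48  1.97  1.34  0.85]
travel [0.001 0.088 0.126] rot [-0.011 -0.     0.   ]
(-0.13, 0.1, 0.065) 60 -90 err 0.0 step 0.01 [ 0.46  1.18 -1.23  2.42  2.01  1.35  0.91]
travel [ 0.001 -0.078  0.237] rot [ 0. -0.  0.]
```

```bash
python3 - <<'E'
from jp import *
q=r.get_state()['q']
for w in [((-.19,.1,.11),66,-90),((-.205,.1,.10),72,-90),((-.205,.1,.07),73,-90),((-.17,.1,.067),67,-90),((-.145,.1,.066),62,-90),((-.13,.1,.065),60,-90)]: q=run([w],q,6); plan(*w)
E
```

```text
(-0.19, 0.1, 0.11) 66 -90 err 0.0 step 0.04 [ 0.09  0.73 -0.5   2.49  2.24  0.64  0.49]
travel [ 0.001  0.119 -0.222] rot [-0.033 -0.     0.   ]
(-0.205, 0.1, 0.1) 72 -90 err 0.0 step 0.03 [ 0.06  0.7  -0.41  2.43  2.15  0.46  0.61]
travel [ 0.001  0.239 -0.214] rot [-0.066 -0.     0.   ]
(-0.205, 0.1, 0.07) 73 -90 err 0.0 step 0.01 [ 0.08  0.79 -0.44  2.43  2.2   0.52  0.57]
travel [ 0.001  0.338 -0.041] rot [-0.072 -0.     0.   ]
(-0.17, 0.1, 0.067) 67 -90 err 0.0 step 0.03 [ 0.11  0.84 -0.5   2.44  2.29  0.68  0.49]
travel [0.001 0.146 0.093] rot [-0.038 -0.     0.   ]
(-0.145, 0.1, 0.066) 62 -90 err 0.0 step 0.02 [ 0.12  0.89 -0.52  2.45  2.37  0.82  0.43]
travel [0.001 0.005 0.182] rot [-0.011 -0.     0.   ]
(-0.13, 0.1, 0.065) 60 -90 err 0.0 step 0.01 [ 0.12  0.9  -0.52  2.44  2.39  0.86  0.42]
travel [ 0.001 -0.078  0.237] rot [ 0. -0.  0.]
```

Request:
play_rows --commands '[{"delta_rot": [-0.015,0,0],"travel": [0,0.06,-0.17],"gripper": 1},{"delta_rot": [-0.033,0,0],"travel": [0,0.12,-0.22],"gripper": 1},{"delta_rot": [-0.066,0,0],"travel": [0,0.239,-0.214],"gripper": 1},{"delta_rot": [-0.066,0,0],"travel": [0,0.239,-0.214],"gripper": 1},{"delta_rot": [-0.072,0,0],"travel": [0,0.338,-0.041],"gripper": 1},{"delta_rot": [-0.072,0,0],"travel": [0,0.338,-0.041],"gripper": 1},{"delta_rot": [-0.06,0,0],"travel": [0,0.274,0.004],"gripper": 1},{"delta_rot": [-0.049,0,0],"travel": [0,0.21,0.05],"gripper": 1},{"delta_rot": [-0.038,0,0],"travel": [0,0.146,0.093],"gripper": 1},{"delta_rot": [-0.038,0,0],"travel": [0,0.146,0.093],"gripper": 1}]'

```text
clock: 13.32
tool_pos: [0.5047, -0.001, 0.0674]
eef_rot: [-0.633, 0.748, -0.154, 0.128]
contact_force: [-0.4, 0.1, -0.6]
opening: 1.003
```

```bash
python3 - <<'E'
from wr import *
put((0,.146,.093),(-.038,0,0));status()
s=viewer.snapshot('wrist');save(s,'w5'); P=wcloud(s); carton(s,P)
plan((-.145,.1,.066),62,-90)
E
```

```text
t 13.32 cmd [-169.9  100.1   67. ] meas [-169.8  100.3   67.4] roterr 0.21 Fcase [-0.4  0.  -0.6] q [ 0.11  0.84 -0.5   2.44  2.29  0.68  0.5 ]
carton n 11512 min [-129.   62.   81.] max [-40. 127. 140.]
top 4492
((-90.36749267578125, 82.42931365966797), (62.53630065917969, 109.99222564697266), 67.54301452636719)
low 5463 [[-130.0, 62.0, 80.0], [-125.0, 78.0, 100.0], [-44.0, 128.0, 124.0]]
travel [ 0.001 -0.15   0.071] rot [ 0.027 -0.     0.   ]
```

Request:
play_rows --commands '[{"delta_rot": [0.009,0,0],"travel": [0,-0.05,0.024],"gripper": 1},{"delta_rot": [0.018,0,0],"travel": [0,-0.1,0.047],"gripper": 1},{"delta_rot": [0.027,0,0],"travel": [0,-0.15,0.071],"gripper": 1},{"delta_rot": [0.027,0,0],"travel": [0,-0.15,0.071],"gripper": 1}]'

```text
clock: 13.88
tool_pos: [0.5293, -0.0052, 0.0663]
eef_rot: [-0.627, 0.741, -0.185, 0.155]
contact_force: [-0.2, 0.1, -0.3]
opening: 1.0
```

```bash
python3 - <<'E'
from wr import *
put((0,-.15,.071),(.027,0,0));status()
s=viewer.snapshot('wrist');save(s,'w6'); P=wcloud(s); carton(s,P)
q=r.get_state()['q']
from seq import run
w=((-.132,.1,.065),60,-90); run([w],q,6);plan(*w)
E
```

```text
t 13.88 cmd [-145.1  100.1   66. ] meas [-144.9  100.3   66.3] roterr 0.21 Fcase [-0.3  0.1 -0.3] q [ 0.13  0.88 -0.53  2.45  2.36  0.81  0.45]
carton n 13000 min [-245.   62.   81.] max [-22. 126. 145.]
top 5072
((-132.370361328125, 98.21001434326172), (69.44476318359375, 233.21939086914062), 87.22284698486328)
low 6095 [[-109.0, 62.0, 80.0], [-106.0, 78.0, 100.0], [-26.0, 127.0, 124.0]]
(-0.132, 0.1, 0.065) 60 -90 err 0.0 step 0.01 [ 0.13  0.91 -0.53  2.45  2.39  0.87  0.42]
travel [ 0.001 -0.074  0.047] rot [ 0.011 -0.     0.   ]
```

```bash
python3 - <<'E'
from jp import *
q=r.get_state()['q']
plan((-.141,.1,.0655),61.5,-90)
for w in [((-.141,.1,.0655),61.5,-90),((-.17,.1,.067),67,-90),((-.205,.1,.075),73,-90),((-.215,.1,.15),65,-90),((-.21,.03,.20),62,-45),((-.20,-.05,.22),58,0),((-.145,-.05,.19),54,0),((-.145,.13,.19),54,0)]: q=run([w],q,8)
E
```

```text
travel [ 0.001 -0.022  0.016] rot [ 0.003 -0.     0.   ]
(-0.141, 0.1, 0.0655) 61.5 -90 err 0.0 step 0.0 [ 0.12  0.89 -0.53  2.45  2.37  0.83  0.43]
(-0.17, 0.1, 0.067) 67 -90 err 0.0 step 0.02 [ 0.11  0.84 -0.5   2.44  2.29  0.68  0.49]
(-0.205, 0.1, 0.075) 73 -90 err 0.0 step 0.02 [ 0.08  0.77 -0.44  2.43  2.18  0.5   0.58]
(-0.215, 0.1, 0.15) 65 -90 err 0.0 step 0.02 [ 0.06  0.61 -0.5   2.54  2.18  0.59  0.49]
(-0.21, 0.03, 0.2) 62 -45 err 0.0 step 0.13 [ 0.57  0.57 -0.97  2.53  1.92  0.68  0.13]
(-0.2, -0.05, 0.22) 58 0 err 0.0 step 0.08 [ 0.94  0.6  -1.15  2.53  2.    0.68 -0.46]
(-0.145, -0.05, 0.19) 54 0 err 0.0 step 0.03 [ 0.88  0.77 -1.14  2.5   2.14  0.87 -0.53]
(-0.145, 0.13, 0.19) 54 0 err 0.0 step 0.08 [ 0.31  0.76 -1.09  2.46  1.91  1.07 -0.82]
```

```bash
python3 - <<'E'
from jp import *
for w in [((-.141,.1,.0655),61.5,-90),((-.17,.1,.067),67,-90),((-.205,.1,.075),73,-90),((-.215,.1,.15),67,-90)]: plan(*w)
E
```

```text
travel [ 0.001 -0.022  0.016] rot [ 0.003 -0.     0.   ]
travel [ 0.001  0.144 -0.084] rot [-0.027 -0.     0.   ]
travel [ 0.001  0.325 -0.24 ] rot [-0.061 -0.     0.   ]
travel [ 0.001  0.149 -0.713] rot [-0.027 -0.     0.   ]
```

Request:
play_rows --commands '[{"delta_rot": [0.003,0,0],"travel": [0,-0.022,0.016],"gripper": 1},{"delta_rot": [0.003,0,0],"travel": [0,-0.022,0.016],"gripper": 1},{"delta_rot": [-0.027,0,0],"travel": [0,0.144,-0.084],"gripper": 1},{"delta_rot": [-0.061,0,0],"travel": [0,0.325,-0.24],"gripper": 1},{"delta_rot": [-0.061,0,0],"travel": [0,0.325,-0.24],"gripper": -1},{"delta_rot": [-0.05,0,0],"travel": [0,0.24,-0.48],"gripper": -1},{"delta_rot": [-0.027,0,0],"travel": [0,0.15,-0.71],"gripper": -1},{"delta_rot": [-0.027,0,0],"travel": [0,0.15,-0.71],"gripper": -1}]'

```text
clock: 14.92
tool_pos: [0.4612, 0.0065, 0.1509]
eef_rot: [-0.633, 0.747, -0.155, 0.129]
contact_force: [0.1, 0.4, 0.4]
opening: 0.568
```

```bash
python3 - <<'E'
from wr import *
put((0,.15,-.71),(-.027,0,0));status()
s=viewer.snapshot('wrist');save(s,'w7'); P=wcloud(s); np.savez('w7.npz',P=P,c=s['color']); carton(s,P)
# pull points
Q=P*1e3
m=(Q[...,0]<-140)&(Q[...,0]>-172)&(Q[...,2]>165)&(Q[...,2]<275)&(Q[...,1]>-80)&(Q[...,1]<40)&(s['z_map']>0.05)
p=Q[m];print('pull',len(p),np.percentile(p,[2,50,98],0).round(1).tolist() if len(p) else '')
from jp import *
q=r.get_state()['q']
for w in [((-.21,.03,.20),62,-45),((-.20,-.05,.22),58,0)]: q=run([w],q,8); plan(*w)
E
```

```text
t 14.93 cmd [-214.9  100.2  149.5] meas [-213.9  100.3  150.9] roterr 0.34 Fcase [-0.   0.4  0.4] q [ 0.05  0.59 -0.46  2.51  2.13  0.51  0.57]
carton n 7924 min [-106.   63.   81.] max [-17. 133. 140.]
top 3941
((-60.09674835205078, 98.97288513183594), (91.02252197265625, 70.17272186279297), 2.4818692207336426)
low 3046 [[-106.0, 63.0, 80.0], [-104.0, 92.0, 104.0], [-22.0, 131.0, 125.0]]
pull 5549 [[-168.0, -15.6, 173.3], [-165.1, -9.9, 233.8], [-141.2, -7.7, 269.0]]
(-0.21, 0.03, 0.2) 62 -45 err 0.0 step 0.08 [ 0.41  0.5  -0.69  2.54  2.11  0.54 -0.03]
travel [ 0.468 -0.161 -0.296] rot [ 0.026 -0.011  0.25 ]
(-0.2, -0.05, 0.22) 58 0 err 0.0 step 0.1 [ 0.89  0.56 -1.04  2.53  2.08  0.61 -0.53]
travel [ 1.002 -0.275 -0.392] rot [ 0.039 -0.039  0.499]
```

View pics/w7.png

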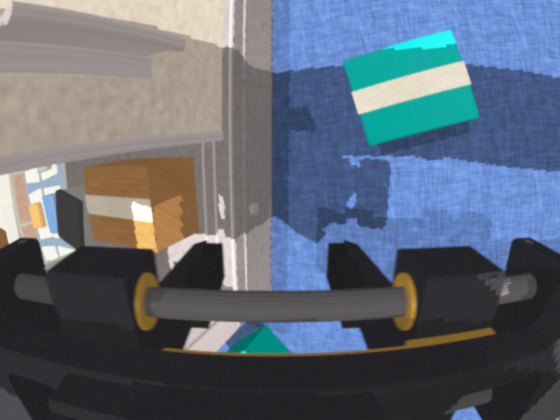

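Wrist view: the carton is fully inside with its near bottom corner at about (197,240), past the track lines at columns 225–240. The measured rectangle is 91x70 mm, its top at 140 mm (upright), near edge at x=-106 mm against the track at -127 mm. Next is the door.

```bash
python3 - <<'E'
from jp import *
q=r.get_state()['q']
for w in [((-.225,.05,.25),70,-45),((-.20,-.055,.22),60,0),((-.148,-.055,.19),55,0)]: q=run([w],q,8); plan(*w)
E
```

```text
(-0.225, 0.05, 0.25) 70 -45 err 0.0 step 0.27 [ 0.26  0.31 -0.45  2.35  0.95  0.3   1.15]
travel [ 0.335 -0.2   -0.642] rot [-0.016  0.006  0.25 ]
(-0.2, -0.055, 0.22) 60 0 err 0.0 step 0.47 [ 0.83  0.5  -0.88  2.49  2.1   0.47 -0.52]
travel [ 1.035 -0.275 -0.392] rot [ 0.03 -0.03  0.5 ]
(-0.148, -0.055, 0.19) 55 0 err 0.0 step 0.03 [ 0.81  0.68 -0.94  2.49  2.26  0.72 -0.64]
travel [ 1.035 -0.515 -0.072] rot [ 0.052 -0.052  0.498]
```

```bash
python3 - <<'E'
from jp import *
q=r.get_state()['q']
for w in [((-.222,.07,.185),65,-70),((-.222,.03,.215),63,-45),((-.212,-.02,.22),61,-20),((-.20,-.049,.22),59,0)]: q=run([w],q,6); plan(*w)
E
```

```text
(-0.222, 0.07, 0.185) 65 -70 err 0.0 step 0.04 [ 0.17  0.5  -0.53  2.53  2.09  0.48  0.32]
travel [ 0.202 -0.049 -0.236] rot [ 0.01  -0.002  0.111]
(-0.222, 0.03, 0.215) 63 -45 err 0.0 step 0.05 [ 0.36  0.42 -0.6   2.53  2.07  0.43  0.02]
travel [ 0.469 -0.127 -0.42 ] rot [ 0.02  -0.009  0.25 ]
(-0.212, -0.02, 0.22) 61 -20 err 0.0 step 0.06 [ 0.63  0.45 -0.74  2.52  2.15  0.45 -0.33]
travel [ 0.802 -0.201 -0.424] rot [ 0.028 -0.02   0.389]
(-0.2, -0.049, 0.22) 59 0 err 0.0 step 0.05 [ 0.79  0.5  -0.85  2.52  2.19  0.49 -0.62]
travel [ 0.995 -0.275 -0.392] rot [ 0.034 -0.035  0.499]
```

Request:
play_rows --commands '[{"delta_rot": [0.005,-0.001,0.055],"travel": [0.1,-0.025,-0.12],"gripper": -1},{"delta_rot": [0.01,-0.002,0.11],"travel": [0.2,-0.05,-0.236],"gripper": -1},{"delta_rot": [0.015,-0.005,0.165],"travel": [0.31,-0.08,-0.31],"gripper": -1},{"delta_rot": [0.018,-0.007,0.21],"travel": [0.39,-0.105,-0.37],"gripper": -1},{"delta_rot": [0.02,-0.009,0.25],"travel": [0.469,-0.127,-0.42],"gripper": -1},{"delta_rot": [0.024,-0.014,0.305],"travel": [0.6,-0.157,-0.42],"gripper": -1},{"delta_rot": [0.026,-0.017,0.35],"travel": [0.71,-0.18,-0.424],"gripper": -1},{"delta_rot": [0.028,-0.02,0.389],"travel": [0.8,-0.2,-0.424],"gripper": -1},{"delta_rot": [0.031,-0.028,0.445],"travel": [0.9,-0.238,-0.408],"gripper": -1},{"delta_rot": [0.034,-0.035,0.499],"travel": [0.995,-0.275,-0.392],"gripper": -1},{"delta_rot": [0.034,-0.035,0.499],"travel": [0.995,-0.275,-0.392],"gripper": -1}]'

```text
clock: 16.35
tool_pos: [0.451, -0.1443, 0.2191]
eef_rot: [0.081, 0.96, -0.023, 0.266]
contact_force: [-0.1, 0.9, -0.5]
opening: 0.004
```

```bash
python3 - <<'E'
from wr import *
from jp import *
put((.995,-.275,-.392),(.034,-.035,.499));status()
q=r.get_state()['q']
for w in [((-.148,-.049,.19),55,0),((-.148,.13,.19),55,0)]: q=run([w],q,8); plan(*w)
E
```

```text
t 16.35 cmd [-199.9  -49.   220. ] meas [-198.3  -50.1  219.1] roterr 0.08 Fcase [-0.2  0.9 -0.5] q [ 0.82  0.51 -0.88  2.51  2.17  0.5  -0.59]
(-0.148, -0.049, 0.19) 55 0 err 0.0 step 0.03 [ 0.78  0.67 -0.91  2.49  2.28  0.71 -0.67]
travel [-0.194 -0.001  0.35 ] rot [ 0.    -0.022  0.   ]
(-0.148, 0.13, 0.19) 55 0 err 0.0 step 0.07 [ 0.25  0.7  -0.95  2.45  1.94  0.95 -0.85]
travel [-0.195  1.192  0.351] rot [ 0.    -0.022  0.   ]
```

Request:
play_rows --commands '[{"delta_rot": [0,-0.007,0],"travel": [-0.065,0,0.117],"gripper": -1},{"delta_rot": [0,-0.014,0],"travel": [-0.13,0,0.234],"gripper": -1},{"delta_rot": [0,-0.022,0],"travel": [-0.194,0,0.35],"gripper": -1},{"delta_rot": [0,-0.022,0],"travel": [-0.194,0,0.35],"gripper": -1}]'

```text
clock: 16.85
tool_pos: [0.5025, -0.1506, 0.189]
eef_rot: [0.078, 0.951, -0.025, 0.298]
contact_force: [-0.1, -0.1, -0.5]
opening: 0.003
```

```bash
python3 - <<'E'
from wr import *
put((-.194,0,.35),(0,-.022,0));status()
s=viewer.snapshot('wrist');save(s,'w8'); P=wcloud(s)
cv2.imwrite('pics/w8b.png',cv2.imread('pics/w8.png'))
E
```

```text
t 16.85 cmd [-147.9  -48.9  190. ] meas [-146.5  -47.5  189. ] roterr 0.34 Fcase [-0.1 -0.1 -0.5] q [ 0.78  0.67 -0.91  2.49  2.28  0.7  -0.66]
```

View pics/w8b.png

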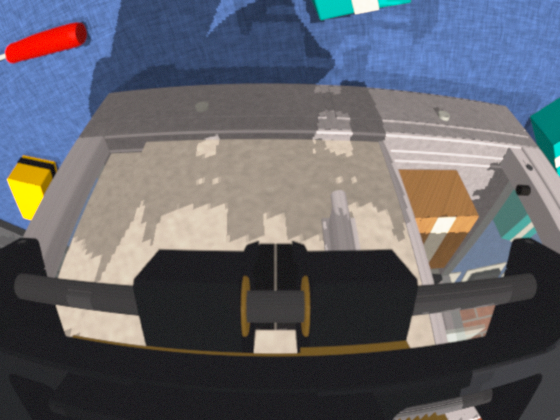

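Wrist view: the shut fingers (275,260) stand beside the pull (340,220), on its free side. The carton is well inside at (438,215), behind the door's plane.

Request:
play_rows --commands '[{"delta_rot": [0,0,0],"travel": [0,0.05,0],"gripper": -1},{"delta_rot": [0,0,0],"travel": [0,0.1,0],"gripper": -1},{"delta_rot": [0,0,0],"travel": [0,0.15,0],"gripper": -1},{"delta_rot": [0,0,0],"travel": [0,0.2,0],"gripper": -1},{"delta_rot": [0,0,0],"travel": [0,0.26,0],"gripper": -1},{"delta_rot": [0,0,0],"travel": [0,0.32,0],"gripper": -1},{"delta_rot": [0,0,0],"travel": [0,0.38,0],"gripper": -1},{"delta_rot": [0,0,0],"travel": [0,0.44,0],"gripper": -1},{"delta_rot": [0,0,0],"travel": [0,0.5,0],"gripper": -1}]'

```text
clock: 18.02
tool_pos: [0.5146, -0.0769, 0.1903]
eef_rot: [0.079, 0.951, -0.026, 0.299]
contact_force: [0.1, -1.6, 1.0]
opening: 0.007
```

```bash
cat > dr.py <<'E'
from wr import *
def look(n):
    s=viewer.snapshot('wrist');save(s,n); Q=wcloud(s)*1e3; T=toc(r.get_state()['tool_pos'])*1e3
    m=(Q[...,0]<-145)&(Q[...,0]>-172)&(Q[...,2]>168)&(Q[...,2]<280)&(Q[...,1]>T[1]+5)&(Q[...,1]<T[1]+80)&(s['z_map']>.05)
    p=Q[m]; print('pull',len(p),np.percentile(p,[2,50,98],0).round(1).tolist() if len(p) else '')
    # jamb: aluminium points left of doorway, in track plane
    m=(Q[...,0]<-115)&(Q[...,0]>-140)&(Q[...,2]>100)&(Q[...,2]<260)&(Q[...,1]>130)&(Q[...,1]<215)&(s['z_map']>.05)
    p=Q[m]; print('jamb',len(p),np.percentile(p[:,1],[1,5,25,50,95]).round(1) if len(p) else '')
E
python3 - <<'E'
from dr import *
put((0,.5,0),(0,0,0));status();look('w9')
E
```

```text
t 18.02 cmd [-148.1   26.1  190. ] meas [-147.2   27.2  190.3] roterr 0.18 Fcase [ 0.4 -1.6  1. ] q [ 0.56  0.68 -0.94  2.51  2.14  0.83 -0.77]
pull 1033 [[-168.0, 41.0, 170.4], [-166.5, 44.9, 191.7], [-163.3, 49.6, 209.2]]
jamb 2572 [158.7 171.4 182.6 183.  185.8]
```

Request:
play_rows --commands '[{"delta_rot": [0,0,0],"travel": [0,0.06,0],"gripper": -1},{"delta_rot": [0,0,0],"travel": [0,0.12,0],"gripper": -1},{"delta_rot": [0,0,0],"travel": [0,0.18,0],"gripper": -1},{"delta_rot": [0,0,0],"travel": [0,0.24,0],"gripper": -1},{"delta_rot": [0,0,0],"travel": [0,0.29,0],"gripper": -1},{"delta_rot": [0,0,0],"travel": [0,0.33,0],"gripper": -1}]'

```text
clock: 18.82
tool_pos: [0.5226, -0.0281, 0.1902]
eef_rot: [0.079, 0.951, -0.025, 0.299]
contact_force: [0.4, -0.5, -0.2]
opening: 0.003
```

```bash
python3 - <<'E'
from dr import *
put((0,.33,0),(0,0,0));status();look('w10')
E
```

```text
t 18.82 cmd [-148.1   75.6  190. ] meas [-147.5   76.6  190.2] roterr 0.2 Fcase [ 0.5 -0.4 -0.2] q [ 0.41  0.68 -0.95  2.49  2.05  0.89 -0.82]
pull 1020 [[-168.1, 90.4, 170.1], [-166.4, 94.4, 191.2], [-163.2, 99.1, 209.2]]
jamb 6957 [130.5 132.7 143.7 154.8 185.5]
```

Request:
play_rows --commands '[{"delta_rot": [0,0,0],"travel": [0,0.025,0],"gripper": -1},{"delta_rot": [0,0,0],"travel": [0,0.05,0],"gripper": -1},{"delta_rot": [0,0,0],"travel": [0,0.075,0],"gripper": -1},{"delta_rot": [0,0,0],"travel": [0,0.1,0],"gripper": -1}]'

```text
clock: 19.38
tool_pos: [0.5249, -0.0147, 0.1901]
eef_rot: [0.08, 0.951, -0.026, 0.299]
contact_force: [-1.1, -5.6, 1.4]
opening: -0.001
```

Request:
play_rows --commands '[{"delta_rot": [0,0,0],"travel": [0,0.015,0],"gripper": -1},{"delta_rot": [0,0,0],"travel": [0,0.03,0],"gripper": -1}]'

```text
clock: 19.62
tool_pos: [0.5254, -0.012, 0.1901]
eef_rot: [0.081, 0.95, -0.028, 0.299]
contact_force: [-2.0, -9.9, 5.6]
opening: 0.001
```

```bash
python3 - <<'E'
from dr import *
put((0,.13,0),(0,0,0));status();look('w11')
E
```

```text
t 19.62 cmd [-148.2   95.1  190. ] meas [-147.5   92.9  190.1] roterr 0.32 Fcase [ -0.3 -10.1   5.6] q [ 0.36  0.68 -0.95  2.48  2.01  0.91 -0.83]
pull 1019 [[-169.4, 100.7, 170.2], [-166.4, 110.4, 191.6], [-163.5, 115.1, 209.0]]
jamb 8698 [130.6 133.3 146.3 163.1 184.1]
```

Request:
play_rows --commands '[{"delta_rot": [0,0,0],"travel": [0,0.013,0],"gripper": -1},{"delta_rot": [0,0,0],"travel": [0,0.026,0],"gripper": -1},{"delta_rot": [0,0,0],"travel": [0,0.026,0],"gripper": -1}]'

```text
clock: 20.05
tool_pos: [0.5261, -0.0078, 0.1901]
eef_rot: [0.08, 0.95, -0.028, 0.299]
contact_force: [-1.2, -7.6, 3.2]
opening: 0.005
```

Request:
play_rows --commands '[{"delta_rot": [0,0,0],"travel": [0,0.013,0],"gripper": -1},{"delta_rot": [0,0,0],"travel": [0,0.02,0],"gripper": -1},{"delta_rot": [0,0,0],"travel": [0,0.02,0],"gripper": -1}]'

```text
clock: 20.42
tool_pos: [0.5265, -0.0057, 0.1901]
eef_rot: [0.081, 0.95, -0.028, 0.299]
contact_force: [-1.6, -8.6, 4.9]
opening: 0.005
```

```bash
python3 - <<'E'
from dr import *
put((0,.046,0),(0,0,0));status();look('w12')
E
```

```text
t 20.43 cmd [-148.2  102.   190. ] meas [-147.6   99.4  190.1] roterr 0.35 Fcase [-0.2 -8.8  4.9] q [ 0.34  0.69 -0.95  2.48  2.    0.92 -0.83]
pull 1023 [[-170.1, 107.2, 170.1], [-166.4, 116.9, 191.5], [-163.3, 121.6, 209.0]]
jamb 8727 [130.6 133.1 146.2 163.  185.7]
```

Request:
play_rows --commands '[{"delta_rot": [0,0,0],"travel": [0,0.013,0],"gripper": -1},{"delta_rot": [0,0,0],"travel": [0,0.013,0],"gripper": -1}]'

```text
clock: 20.72
tool_pos: [0.5268, -0.0038, 0.1901]
eef_rot: [0.081, 0.95, -0.028, 0.299]
contact_force: [-2.2, -9.2, 4.0]
opening: 0.001
```

Request:
play_rows --commands '[{"delta_rot": [0,0,0],"travel": [0,0.013,0],"gripper": -1},{"delta_rot": [0,0,0],"travel": [0,0.013,0],"gripper": -1}]'

```text
clock: 20.98
tool_pos: [0.5271, -0.0022, 0.1901]
eef_rot: [0.081, 0.95, -0.029, 0.299]
contact_force: [-1.4, -8.6, 5.1]
opening: 0.01
```

```bash
python3 - <<'E'
from dr import *
put((0,.026,0),(0,0,0));status();look('w13')
E
```

```text
t 20.98 cmd [-148.2  105.9  190. ] meas [-147.6  103.   190.1] roterr 0.38 Fcase [ 0.1 -8.7  5.1] q [ 0.33  0.69 -0.95  2.48  1.99  0.92 -0.83]
pull 1024 [[-170.2, 110.5, 170.3], [-166.4, 120.5, 191.5], [-163.4, 125.2, 209.2]]
jamb 8450 [130.8 133.2 145.8 161.8 186.3]
```

Request:
play_rows --commands '[{"delta_rot": [0,0,0],"travel": [0,0.013,0],"gripper": -1},{"delta_rot": [0,0,0],"travel": [0,0.013,0],"gripper": -1}]'

```text
clock: 21.28
tool_pos: [0.5273, -0.001, 0.1901]
eef_rot: [0.081, 0.95, -0.029, 0.299]
contact_force: [-2.6, -11.6, 5.9]
opening: 0.007
```

Request:
play_rows --commands '[{"delta_rot": [0,0,0],"travel": [0,0.013,0],"gripper": -1},{"delta_rot": [0,0,0],"travel": [0,0.013,0],"gripper": -1}]'

```text
clock: 21.52
tool_pos: [0.5274, -0.0004, 0.1901]
eef_rot: [0.082, 0.95, -0.03, 0.299]
contact_force: [-4.0, -11.8, 7.5]
opening: 0.007
```

```bash
python3 - <<'E'
from dr import *
put((0,.026,0),(0,0,0));status();look('w14')
E
```

```text
t 21.52 cmd [-148.2  109.8  190. ] meas [-147.5  104.7  190.1] roterr 0.62 Fcase [ -1.9 -12.3   7.5] q [ 0.32  0.69 -0.95  2.47  1.98  0.93 -0.84]
pull 1020 [[-170.2, 112.7, 170.3], [-166.4, 122.3, 191.5], [-163.3, 127.0, 209.0]]
jamb 8139 [131.7 134.1 146.2 161.5 185.2]
```

Request:
play_rows --commands '[{"delta_rot": [0,0,0],"travel": [0,0.013,0],"gripper": -1},{"delta_rot": [0,0,0],"travel": [0,0.013,0],"gripper": -1}]'

```text
clock: 21.82
tool_pos: [0.5274, -0.0005, 0.1901]
eef_rot: [0.083, 0.95, -0.032, 0.299]
contact_force: [-5.8, -15.6, 9.6]
opening: 0.007
```

Request:
play_rows --commands '[{"delta_rot": [0,0,0],"travel": [0,0.013,0],"gripper": -1},{"delta_rot": [0,0,0],"travel": [0,0.013,0],"gripper": -1}]'

```text
clock: 22.08
tool_pos: [0.5273, -0.0006, 0.1901]
eef_rot: [0.084, 0.95, -0.034, 0.299]
contact_force: [-6.9, -18.4, 12.1]
opening: 0.004
```

```bash
python3 - <<'E'
from dr import *
put((0,.026,0),(0,0,0));status();look('w15')
E
```

```text
t 22.07 cmd [-148.2  113.7  190. ] meas [-147.6  104.6  190.1] roterr 1.07 Fcase [ -3.7 -19.3  12.1] q [ 0.31  0.69 -0.94  2.47  1.97  0.93 -0.84]
pull 1029 [[-170.5, 112.1, 170.2], [-166.4, 122.3, 191.3], [-163.5, 127.0, 209.0]]
jamb 8276 [131.6 134.  146.2 161.8 186.6]
```

The door has stopped solidly with the pull at y=122 mm, which matches the jamb face at 183 less 60. I ease off and check that the catch holds.

Request:
play_rows --commands '[{"delta_rot": [0,0,0],"travel": [0,-0.04,0],"gripper": -1},{"delta_rot": [0,0,0],"travel": [0,-0.08,0],"gripper": -1},{"delta_rot": [0,0,0],"travel": [0,-0.13,0],"gripper": -1},{"delta_rot": [0,0,0],"travel": [0,-0.2,0],"gripper": -1},{"delta_rot": [0,0,0],"travel": [0,-0.27,0],"gripper": -1},{"delta_rot": [0,0,0],"travel": [0,-0.27,0],"gripper": -1}]'

```text
clock: 22.88
tool_pos: [0.5217, -0.0321, 0.19]
eef_rot: [0.08, 0.951, -0.026, 0.299]
contact_force: [0.5, 0.4, 0.0]
opening: 0.001
```

```bash
python3 - <<'E'
from dr import *
put((0,-.27,0),(0,0,0));status();look('w16')
plan((-.23,.07,.25),60,0)
E
```

```text
t 22.88 cmd [-148.1   73.2  190. ] meas [-147.7   72.6  190. ] roterr 0.15 Fcase [0.4 0.5 0. ] q [ 0.42  0.68 -0.95  2.5   2.06  0.89 -0.81]
pull 1192 [[-168.1, 115.7, 170.3], [-166.0, 118.3, 189.8], [-146.6, 124.0, 208.4]]
jamb 10003 [132.4 138.4 151.8 164.1 183.5]
travel [ 0.218 -0.021 -0.64 ] rot [0.    0.028 0.   ]
```

Request:
play_rows --commands '[{"delta_rot": [0,0.01,0],"travel": [0.07,0,-0.21],"gripper": -1},{"delta_rot": [0,0.02,0],"travel": [0.14,0,-0.42],"gripper": -1},{"delta_rot": [0,0.028,0],"travel": [0.21,-0.02,-0.63],"gripper": -1},{"delta_rot": [0,0.028,0],"travel": [0.21,-0.02,-0.63],"gripper": -1},{"delta_rot": [0,0.028,0],"travel": [0.21,-0.02,-0.63],"gripper": -1}]'

```text
clock: 23.55
tool_pos: [0.4436, -0.0206, 0.2496]
eef_rot: [0.08, 0.963, -0.022, 0.258]
contact_force: [0.3, 0.4, -0.3]
opening: 0.007
```

```bash
python3 - <<'E'
from dr import *
put((.21,-.02,-.63),(0,.028,0));status()
s=viewer.snapshot('wrist');save(s,'w17');Q=wcloud(s)*1e3
m=(Q[...,0]<-145)&(Q[...,0]>-175)&(Q[...,2]>175)&(Q[...,2]<275)&(Q[...,1]>20)&(Q[...,1]<190)&(s['z_map']>.1)
p=Q[m];print(len(p),np.percentile(p,[2,50,98],0).round(1).tolist())
E
```

```text
t 23.55 cmd [-228.1   70.1  249.4] meas [-226.7   70.6  249.6] roterr 0.19 Fcase [ 0.2  0.4 -0.3] q [ 0.47  0.39 -0.95  2.52  1.75  0.58 -0.6 ]
388 [[-168.0, 116.1, 175.7], [-166.2, 119.0, 192.8], [-146.8, 124.2, 210.6]]
```

View pics/w17.png

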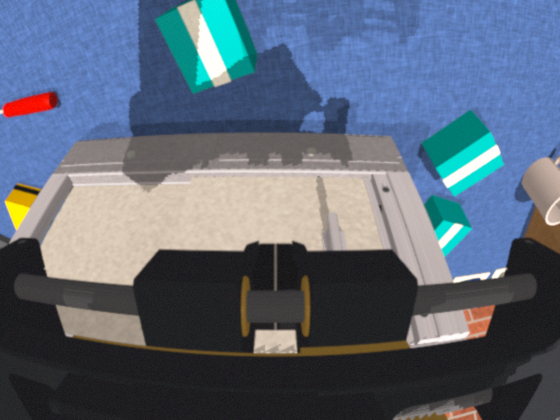

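Wrist view: the door's leading edge (370,200) is against the jamb at (385,200), with the pull at (333,215). The pull rests at y≈120 mm, about 2 mm off the stop as the catch should hold it. The goods and look-alikes in view are undisturbed.

```bash
python3 - <<'E'
from h import *
s=viewer.snapshot('side')
for l in ['tape_mid','reader_mid']:
    d=viewer.pinpoint('side',l)[:1]
    for x in d: print(l,np.round(world(s,x['at']),3))
print(r.finish_job())
E
```

```text
tape_mid [ 0.696 -0.258  0.301]
reader_mid [ 0.711 -0.036  0.321]
the job is handed in; nothing more can be done
None
```

The carton is back inside the case and the door is shut on its catch. I handed the job in at about 24 s, with the gripper shut and clear of everything.

- **Carton:** it stands upright, its top at 140 mm. The near edge is about 20 mm inside the middle of the door's track, and it is nearly square to the case (about 2.5°). I measured this before closing the door and did not see the carton again afterwards.
- **First push attempt:** the open fingertip rode up onto the carton's top edge and read about 29 N. I backed off, lowered the fingers and finished the push with almost no force.
- **Door:** I slid it by the pull at about 0.08 m/s at most, and in 2 mm steps near the end. It stopped solidly at about 20 N sideways on the tool (23 N in all), under the 40 N limit. When I let go, the pull moved back about 2 mm and stayed there in two later pictures, as the catch should hold it. I inferred the catch from that; the buffers were not measured directly.
- **Other goods:** the tape roll and card reader on top are within about 2 mm of where they were at the start. The wrist picture shows nothing fallen or shifted on the table. I did not re-measure the jar, relay or tin inside. The carton's far end was still about 35 mm short of where the stock begins.

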